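# Sort the measured parts and setting gauges back into their nests

### The job

The handful left over from the last measuring run lies mixed in the grey tray. Sort it: the two gears into the blue nest plate, each flat in the pocket of its own size; the ring gauge and the gauge block into the wooden gauge stand, the ring flat in the round recess and the block standing upright in the slot; and the brass bush upright on the floor of the gold lid beside the black collar. Leave everything fully seated, the same way up as it was, released and at rest.

Things in the scene. Friction and masses are not known exactly. Their poses are not given: they have to be found in the camera images.
- steel_gear: small silver-grey steel spur gear with a hub, loose in the grey tray; solid disc 33 mm across the teeth and 9 mm high, plus a 3 mm hub on top that gives no grip; origin at the centre of its underside, z up; round, so its yaw does not matter
- brass_gear: large golden brass spur gear with a hub, loose in the grey tray; solid disc 44 mm across the teeth and 8 mm high, plus a 3 mm hub on top that gives no grip; origin at the centre of its underside, z up; yaw does not matter
- brass_bush: small golden flanged bush, loose in the grey tray; handles like a cylinder 25 mm in diameter and 17 mm high; origin at the centre of its underside, z up; yaw does not matter
- ring_gauge: plain light-grey steel ring gauge without teeth, loose in the grey tray; 43 mm in diameter, 14 mm high; origin at the centre of its underside, z up; yaw does not matter
- gauge_block: bright steel gauge block standing on edge, loose in the grey tray; 9 mm thick along its x, 35 mm long along its y, 20 mm high; origin at the centre of its underside, z up; to be gripped across its 9 mm thickness (its x)
- grey_tray: grey parts tray, fixed, 154 mm (x) by 254 mm (y), its y about along the desk's x; floor 2 mm and rim 24 mm above the desk, inside 146 x 246 mm; origin at the centre of its underside. The five parts lie on its floor in two staggered rows along its y, the rows 40 mm apart in its x; fingers that close along the tray's x find free room beside every part
- gear_nest: blue plate, fixed on the desk, 78 (x) by 136 (y) by 12 mm; origin at the centre of its underside. Two round pockets 5 mm deep (floor 7 mm above the desk), grey felt, 3 mm chamfers: 54 mm wide at x = 0, y = -30 mm for the brass gear, 43 mm wide at x = 0, y = +34 mm for the steel gear. Its y lies within 0.15 rad of the desk's y
- gauge_stand: wooden block, fixed on the desk, 76 (x) by 142 (y) by 14 mm; origin at the centre of its underside. Round recess, 53 mm wide, at x = 0, y = +33 mm for the ring gauge; slot 17 mm wide in x, 45 mm long in y, at x = 0, y = -35 mm, for the gauge block, its y along the stand's y (either way). Both 5 mm deep (floor 9 mm above the desk), blue felt, 3 mm chamfers. Its y is within 0.15 rad of the desk's y
- gold_lid: gold round tin lid, open side up, fixed on the desk, 103 mm outside, inner radius 43 mm, floor 2 mm and rim 14 mm above the desk; origin at the centre of its underside; any yaw. A black collar, 31 mm wide and 9 mm high, is fixed on its floor at x = +24 mm, y = 0 in the lid's frame; the bush goes on the free floor, for instance at x = -14 mm, y = 0

How it is judged:
At the end, for the whole second after the job is handed in: Gears, ring and block each in its own pocket: within 8 mm of its centre (block 9 mm along the slot), underside within 2.5 mm of the pocket floor, tilt under 0.12 rad; bush upright on the gold lid's floor (3 mm), within 36 mm of the lid's centre; all at rest and released (x of brass_gear in the frame of gear_nest between -0.008 and 0.008 m and y of brass_gear in the frame of gear_nest between -0.038 and -0.022 m and z of each of brass_gear, steel_gear in the frame of gear_nest below 0.0095 m and angle between each of brass_gear, steel_gear, ring_gauge, gauge_block, brass_bush's own z axis and vertical below 0.12 rad and x of steel_gear in the frame of gear_nest between -0.008 and 0.008 m and y of steel_gear in the frame of gear_nest between 0.026 and 0.042 m and x of ring_gauge in the frame of gauge_stand between -0.008 and 0.008 m and y of ring_gauge in the frame of gauge_stand between 0.025 and 0.041 m and z of each of ring_gauge, gauge_block in the frame of gauge_stand below 0.0115 m and x of gauge_block in the frame of gauge_stand between -0.008 and 0.008 m and y of gauge_block in the frame of gauge_stand between -0.044 and -0.026 m and horizontal distance between brass_bush and gold_lid below 0.036 m and z of brass_bush in the frame of gold_lid below 0.005 m and linear speed of each of steel_gear, brass_gear, brass_bush, ring_gauge, gauge_block below 0.02 m/s and contact force between the fingers and steel_gear below 0.05 N and contact force between the fingers and brass_gear below 0.05 N and contact force between the fingers and brass_bush below 0.05 N and contact force between the fingers and ring_gauge below 0.05 N and contact force between the fingers and gauge_block below 0.05 N); the robot touches nothing.
It also fails if it takes over 112 s, if anything falls off the work surface, if the arm or the gripper's body presses on something with over 40 N, if the wrist force passes 120 N, or if a joint passes its speed limit or range.

### The arm

A 6-joint arm with a two-finger parallel gripper is mounted at the origin on a cart in front of the work surface, level with it; the furniture and walls round the work are solid. World frame = base frame: x ahead of the robot, y to its left, z up, the work surface at z = 0. Lengths are in m, angles in rad, forces in N, time in s.
With the tool pointing down it reaches from about 0.375 to 0.975 m from the base axis. Payload 3.8 kg.
Tool frame: the origin (TCP) lies at the very end of the fingers, on their centre line; the grasp point (between the pads) lies 19 mm behind it; z points along the fingers, y is the direction in which the jaws open and shut (so a half turn about z gives the same grasp; the last joint's range is limited). The gripper opens to 85 mm and grips with 20 to 120 N. Pads are 22 mm wide; open, the fingers measure 114 mm over their backs; the gripper's body (76 mm by 85 mm) begins 54 mm behind the grasp point. The pads swing forward as they close: fully open they stand 13 mm farther back than shut.
Start: joints at [-1.301, 0.264, 1.604, -0, 1.274, -0.037], TCP at [0.204, -0.643, 0.197] pointing down, gripper open.
Joint ranges: [-2.63, 2.63], [-0.94, 2.18], [0.31, 2.57], [-1.31, 4.45], [0, 2.66], [-2.55, 2.55]. Speed limits (rad/s): [2.57, 2.57, 3.14, 3.14, 3.14, 3.14].

### API

Orientations are given as a rotation vector (axis times angle).
In Python, from workcell import bot, read_camera, finish_job gives the robot as it stands. The module is installed in compiled form; this text tells all that it offers.
- The arm moves only by the tool servo_tool, never from a script. Its argument "targets" is text: rows parted by semicolons, each of 7 numbers parted by spaces: the turn, a rotation vector about the tool's x, y, z in rad, then the shift along the tool's x, y, z in mm, then the finger opening in mm, from 0 to 85.4. In form: wx wy wz x y z gripper; .... A call has 1 to 8 rows; each row shifts and turns the pose as measured when the row begins, along the tool's axes as they then stand; what a row does not reach is not made up. A row lasts 1/12 s, in which the tool goes at most 41.7 mm and 7.16 degrees, less where a joint would pass 70% of its speed; a pose out of reach is approached as far as the arm can. A call is refused whole if a number of a shift passes 41.7 or a number of a turn 0.125, either way. A call with a gripper value outside its range is refused whole. The fingers move at their own pace and stop on an object; "newtons" is the grip in N (left out, the last holds). Time passes only in rows, so rows that do not move let the fingers close. It gives the time, the measured TCP pose, the force and the opening at its end, in the units of the state.
- bot.read_state(): the state, without advancing time (a new reading comes with each control period).
- read_camera(name): name is "scene" or "top" or "wrist"; returns a dict with "image" (480x640x3 uint8, red, green, blue), "mtx" (3x3 intrinsics, pixels), "k1" (the pictures are not rectified: a ray, as slopes to the right and down, at radius r is drawn at 1 + k1 r^2 times it, then the intrinsics apply), "eye" and "orientation" of the camera in the world; the wrist camera has in their place "T_tool_cam" (4x4, takes a point from camera to tool coordinates, whose origin is the TCP and whose axes are the flange's). Camera axes: x right, y up, looking along -z (the intrinsics and any distortion apply to the point x, -y, -z); pixel columns grow to the right and rows downward; lengths in m; the calibration is good to about 2 mm. A picture is of the moment at which its call begins: read the wrist's pose just before it. There is no depth.
- finish_job(): hands the job in, once; it reports no verdict.
The state is a dict: "time": time; "q": joint angles; "joint_vel": joint speeds; "joint_torque": joint torques, N m; "tool_pos": TCP position; "tcp_rot": TCP orientation; "wrist_force": force on the tool from outside, world axes, zero at the start; "torque": the same for the moment, N m; "width": opening from 0.0 (shut) to 1.0 (fully open).
Only numpy, scipy, OpenCV 4.12 (cv2) and the standard library are available. Lean on these libraries where they do the work, as an engineer would, in place of code of your own. Each camera call takes 0.05 s, during which the arm holds its last target.

## Working session

There is one attempt and no reset: what is moved stays moved. The work goes in short steps, Python scripts to look and compute and a tool call to move; the robot and the scene stay as the last step left them, time stands still between calls to the robot, and variables do not carry over. Pictures are saved under pics/ and viewed, and the job is handed in when it is done.

Besides the shell and the picture viewer there is one more tool, called after ">>>" by a JSON object that holds its "fn" and its "kwargs". servo_tool: Moves the arm, as the interface text tells. Its arguments: {"type":"object","properties":{"targets":{"type":"string"},"newtons":{"type":"number"}},"required":["targets"]}

```bash
mkdir -p pics
python3 - <<'E'
from workcell import bot, read_camera
import cv2
print(bot.read_state())
for n in ["top","scene","wrist"]:
    c=read_camera(n); cv2.imwrite(f"pics/{n}0.png",c["image"][:,:,::-1])
    print({k:v for k,v in c.items() if k!="image"})
print(bot.read_state()["time"])
E
```

```text
{'time': 0.0, 'q': array([-1.30089459e+00,  2.64749947e-01,  1.60541060e+00, -8.87978898e-06,
        1.27371158e+00, -3.68964445e-02]), 'joint_vel': array([-5.66054105e-04,  2.36624202e-04, -1.52070723e-03,  7.51312943e-04,
       -9.34541901e-06,  3.91939178e-04]), 'joint_torque': array([ 2.16963730e-03, -5.15107048e+01, -3.67315757e+01, -1.78610594e-04,
        1.29681540e-02, -1.81551866e-05]), 'tool_pos': array([ 0.20363106, -0.64268066,  0.19614453]), 'tcp_rot': array([-3.10246512e+00, -4.79687906e-01,  4.29137232e-04]), 'wrist_force': array([-0.57538952, -0.64793529, -0.02754065]), 'torque': array([ 0.01656889, -0.06840957, -0.06016088]), 'width': 0.9988886525519222}
{'mtx': array([[492.97465278,   0.        , 323.10332301],
       [  0.        , 492.97465278, 239.69026924],
       [  0.        ,   0.        ,   1.        ]]), 'k1': -0.08716301016451043, 'eye': array([ 0.48008074, -0.12467097,  0.8695383 ]), 'orientation': array([ 0.02967363, -0.03811314, -1.58612164])}
{'mtx': array([[467.68352945,   0.        , 315.78850702],
       [  0.        , 467.68352945, 235.55738066],
       [  0.        ,   0.        ,   1.        ]]), 'k1': -0.0491846762396719, 'eye': array([-0.01181432, -0.54135304,  0.57878524]), 'orientation': array([ 0.81482929, -0.41715318, -0.84876694])}
{'mtx': array([[335.31729177,   0.        , 320.07339794],
       [  0.        , 335.31729177, 240.65930123],
       [  0.        ,   0.        ,   1.        ]]), 'k1': -0.02742891365090569, 'T_tool_cam': array([[ 3.50410926e-04,  9.60017230e-01,  2.79940701e-01,
         7.12687303e-02],
       [ 9.99999938e-01, -3.31686236e-04, -1.14261351e-04,
        -3.57476934e-04],
       [-1.68403882e-05,  2.79940724e-01, -9.60017287e-01,
        -1.76899077e-01],
       [ 0.00000000e+00,  0.00000000e+00,  0.00000000e+00,
         1.00000000e+00]])}
0.15
```

View pics/top0.png

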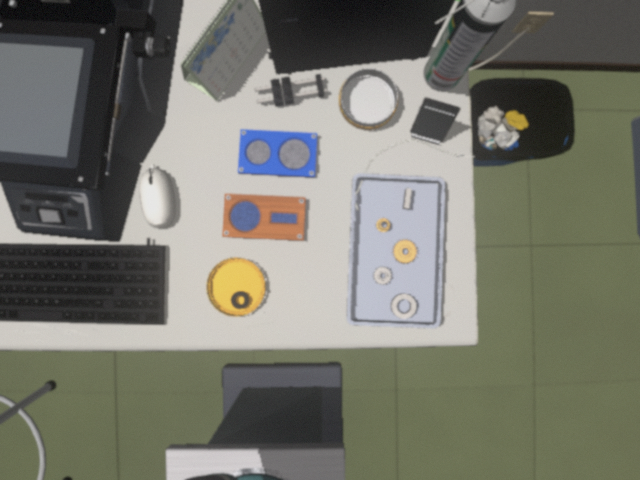

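View pics/scene0.png

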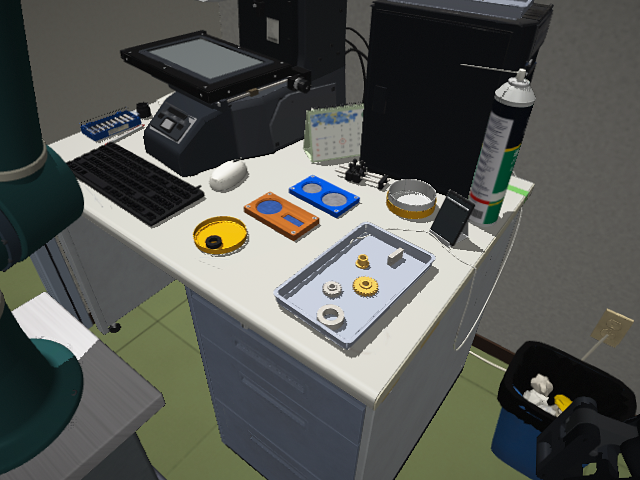

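View pics/wrist0.png

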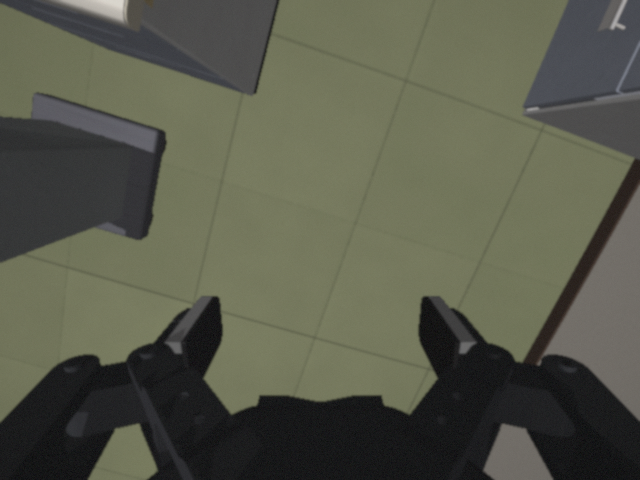

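Run:
```python
import cv2
a=cv2.imread("pics/top0.png")
c=a[165:335,340:455]; cv2.imwrite("pics/c1.png",cv2.resize(c,None,fx=3.5,fy=3.5,interpolation=cv2.INTER_CUBIC))
c=a[120:325,195:335]; cv2.imwrite("pics/c2.png",cv2.resize(c,None,fx=2.9,fy=2.9,interpolation=cv2.INTER_CUBIC))
```

```text
(no output)
```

View pics/c1.png

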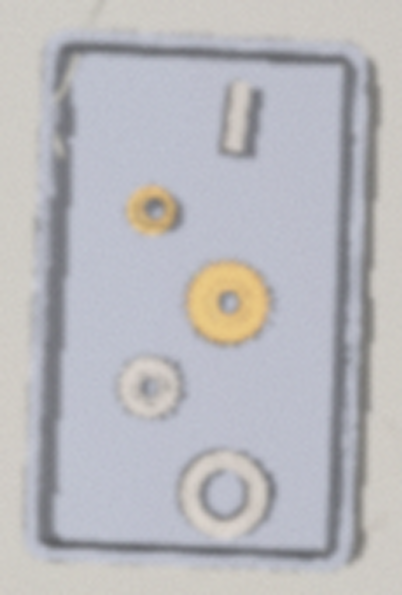

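View pics/c2.png

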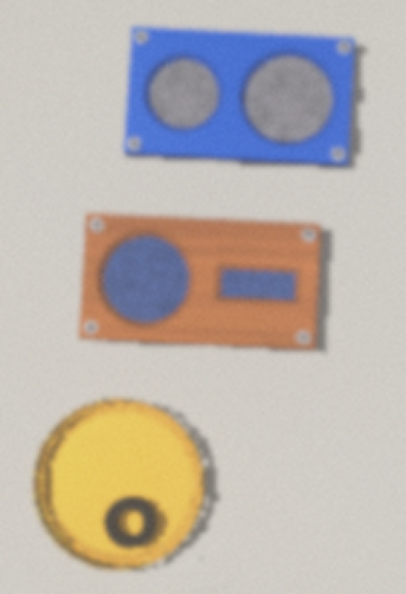

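```bash
cat > h.py <<'E'
import cv2, numpy as np
from scipy.spatial.transform import Rotation as R
def rays(uv,c,st=None):
    uv=np.asarray(uv,float).reshape(-1,1,2)
    p=cv2.undistortPoints(uv,c["mtx"],np.array([c["k1"],0,0,0.]))[:,0]
    d=np.c_[p[:,0],-p[:,1],-np.ones(len(p))]
    if "eye" in c: return np.array(c["eye"]),d@R.from_rotvec(c["orientation"]).as_matrix().T
    T=np.eye(4);T[:3,:3]=R.from_rotvec(st["tcp_rot"]).as_matrix();T[:3,3]=st["tool_pos"]
    T=T@c["T_tool_cam"]; return T[:3,3],d@T[:3,:3].T
def plane(uv,c,z,st=None):
    e,d=rays(uv,c,st); return e+d*((z-e[2])/d[:,2])[:,None]
def blobs(m,amin=15):
    cs,_=cv2.findContours(m.astype(np.uint8),cv2.RETR_EXTERNAL,cv2.CHAIN_APPROX_NONE)
    return [k[:,0] for k in cs if cv2.contourArea(k)>amin]
def rect(xy):
    (cx,cy),(w,h),a=cv2.minAreaRect((xy*1000).astype(np.float32))
    a=a if w>h else a+90   # angle of long side in world deg
    a=(a+90)%180-90
    return np.round([cx,cy,max(w,h),min(w,h),a],1)
def circ(xy):
    (cx,cy),(w,h),a=cv2.fitEllipse((xy*1000).astype(np.float32)); return np.round([cx,cy,w,h],1)
E
python3 - <<'E'
from h import *
from workcell import read_camera
c=read_camera("top"); im=c["image"]; hsv=cv2.cvtColor(im,cv2.COLOR_RGB2HSV); H,S,V=cv2.split(hsv)
def rep(name,m,box,z,amin=15):
    u0,v0,u1,v1=box; mm=np.zeros(m.shape,np.uint8); mm[v0:v1,u0:u1]=m[v0:v1,u0:u1]
    for b in blobs(mm,amin):
        p=plane(b,c,z)[:,:2]
        print(name,"px",b.mean(0).round(1),"rect",rect(p),"circ",circ(p))
rep("nest",(H>108)&(H<125)&(S>150),(225,120,330,185),.012,300)
rep("stand",(H<18)&(S>110),(210,185,320,250),.014,300)
rep("standpk",(H>100)&(H<130)&(S>70),(210,185,320,250),.009,40)
rep("nestpk",(S<80),(243,135,314,172),.007,100)
rep("lid",(H>15)&(H<32)&(S>120),(195,250,280,325),.010,300)
rep("collar",(V<90),(225,285,255,312),.009,50)
t=(355,180,440,320)
rep("gold",(H>12)&(H<30)&(S>90),t,.010,20)
print(im[215,365],im[185,408],im[306,395],im[275,376])
r=im.astype(int); rep("steel",(r[...,2]-r[...,0]<10)&(V>150),t,.011,20)
E
```

```text
nest px [277.4 152.8] rect [671.3 -51.3 130.6  73.9  85.8] circ [671.5 -51.2  80.6 148.9]
stand px [263.9 216.9] rect [558.2 -26.7 139.3  72.7  86.4] circ [558.4 -26.4  79.  159.5]
standpk px [283.3 217.6] rect [557.1 -60.8  40.3  12.3  89.1] circ [556.9 -60.5  12.4  49.1]
standpk px [244.7 215.9] rect [560.9   6.8  45.9  45.8  89.1] circ [561.1   6.9  46.2  46.3]
nestpk px [258. 152.] rect [674.5 -16.7  40.8  40.2  44. ] circ [674.6 -16.6  39.9  40.8]
nestpk px [294.  153.7] rect [670.2 -80.3  52.3  52.1 -64.1] circ [670.3 -80.2  51.7  52. ]
lid px [236.1 286.6] rect [438.4  23.8  98.7  97.3  63. ] circ [438.   23.6  97.1  98.3]
gold px [404.8 251.3] rect [ 495.1 -271.7   37.    35.    89. ] circ [ 495.  -271.9   36.    36.3]
gold px [382.9 224.7] rect [ 542.1 -234.9   19.3   17.6   -1.2] circ [ 541.8 -234.8   18.4   19.6]
[192 194 207] [188 188 201] [203 198 192] [211 205 198]
steel px [403.9 305.7] rect [ 399.3 -267.8   47.3   45.2   88.9] circ [ 399.6 -267.3   44.9   46.8]
steel px [382.4 275.1] rect [ 453.9 -232.1   33.2   31.3   89. ] circ [ 453.7 -231.6   32.3   33.2]
steel px [404.5 251. ] rect [ 495.1 -271.5   46.    45.7  -45.9] circ [ 495.1 -271.6   46.    46.5]
steel px [382.7 224.6] rect [ 541.1 -234.7   28.1   28.1   89.1] circ [ 541.9 -233.9   27.    28.6]
steel px [406.7 198.2] rect [ 588.2 -277.2   39.6   14.5  -10.9] circ [ 588.5 -277.6   14.1   45.1]
steel px [358.2 188.3] rect [ 606.8 -193.2   27.4    8.2  -36.4] circ [ 606.8 -192.5    7.3   24.3]
```

```bash
cat >> h.py <<'E'
from workcell import bot
def plan(x,y,z,yaw,grip,step=38.,rstep=.11,st=None):
    """mm, deg -> rows from the present pose; tool x at 'yaw' in world, pointing down"""
    st=st or bot.read_state()
    p=np.array(st["tool_pos"])*1000; r=R.from_rotvec(st["tcp_rot"])
    rt=R.from_euler('z',yaw,degrees=True)*R.from_rotvec([np.pi,0,0])
    t=np.array([x,y,z],float); rv=(r.inv()*rt).as_rotvec()
    n=int(max(1,np.ceil(np.linalg.norm(t-p)/step),np.ceil(np.linalg.norm(rv)/rstep)))
    rows=[]
    for i in range(n):
        s=r.inv().apply((t-p)/n); rows.append(" ".join(f"{v:g}" for v in list(np.round(rv/n,3)+0.)+list(np.round(s,1)+0.)+[grip]))
        r=r*R.from_rotvec(rv/n)
    print(n,"; ".join(rows)); 
def stt():
    st=bot.read_state(); m=R.from_rotvec(st["tcp_rot"]).as_matrix()
    print("t",round(st["time"],2),"p",(np.array(st["tool_pos"])*1000).round(1),"yaw",np.degrees(np.arctan2(m[1,0],m[0,0])).round(1),"down",m[:,2].round(3),"w",round(st["width"]*85.4,1),"F",np.round(st["wrist_force"],1)); return st
E
python3 -c "
from h import *
stt(); plan(470,-255,150,-3,85)"
```

```text
t 0.2 p [ 203.7 -643.   196.6] yaw 17.6 down [-0.     0.001 -1.   ] w 85.2 F [0.1 0.2 0.1]
13 0 0 0.028 28.5 -22.3 3.6 85; 0 0 0.028 27.9 -23 3.6 85; 0 0 0.028 27.3 -23.8 3.6 85; 0 0 0.028 26.6 -24.5 3.6 85; 0 0 0.028 25.9 -25.3 3.6 85; 0 0 0.028 25.2 -26 3.6 85; 0 0 0.028 24.5 -26.7 3.6 85; 0 0 0.028 23.7 -27.3 3.6 85; 0 0 0.028 23 -28 3.6 85; 0 0 0.028 22.2 -28.6 3.6 85; 0 0 0.028 21.4 -29.2 3.6 85; 0 0 0.028 20.6 -29.8 3.6 85; 0 0 0.028 19.7 -30.3 3.6 85
```

>>> {"fn": "servo_tool", "kwargs": {"targets": "0 0 0.028 28 -22 3 85; 0 0 0.028 28 -23 3 85; 0 0 0.028 27 -24 3 85; 0 0 0.028 27 -24 3 85; 0 0 0.028 26 -25 3 85; 0 0 0.028 25 -26 3 85; 0 0 0.028 24 -27 3 85; 0 0 0.028 24 -27 3 85", "newtons": 40}}

```text
time: 0.87
tool_pos: [0.3691, -0.4037, 0.1691]
tcp_rot: [3.139, 0.094, -0.004]
wrist_force: [0.9, 1.0, -0.6]
width: 0.992
```

```bash
python3 -c "
from h import *
stt(); plan(470,-255,150,-3,85)"
```

```text
t 0.87 p [ 369.1 -403.7  169.1] yaw 3.4 down [-0.002 -0.001 -1.   ] w 84.8 F [ 0.9  1.  -0.6]
5 0 0 0.022 21.9 -28.5 3.7 85; 0 0 0.022 21.3 -29 3.8 85; 0 0 0.022 20.6 -29.4 3.8 85; 0 0 0.022 20 -29.9 3.8 85; 0 0 0.022 19.3 -30.3 3.8 85
```

Tracking is nearly perfect.

>>> {"fn": "servo_tool", "kwargs": {"targets": "0 0 0.022 22 -28 4 85; 0 0 0.022 21 -29 4 85; 0 0 0.022 21 -29 4 85; 0 0 0.022 20 -30 4 85; 0 0 0.022 19 -30 4 85; 0 0 0 0 0 0 85"}}

```text
time: 1.37
tool_pos: [0.4758, -0.2428, 0.1472]
tcp_rot: [-3.139, 0.084, 0.001]
wrist_force: [-0.6, 1.4, 0.3]
width: 1.0
```

```bash
cat > w.py <<'E'
from h import *
import sys
from workcell import read_camera
st=stt(); c=read_camera("wrist"); n=sys.argv[1]; cv2.imwrite(f"pics/{n}.png",c["image"][:,:,::-1])
import pickle; pickle.dump((st,c),open(f"pics/{n}.pkl","wb"))
E
python3 w.py w1
```

```text
t 1.37 p [ 475.8 -242.8  147.2] yaw -3.1 down [-0.     0.001 -1.   ] w 85.4 F [-0.6  1.4  0.3]
```

View pics/w1.png

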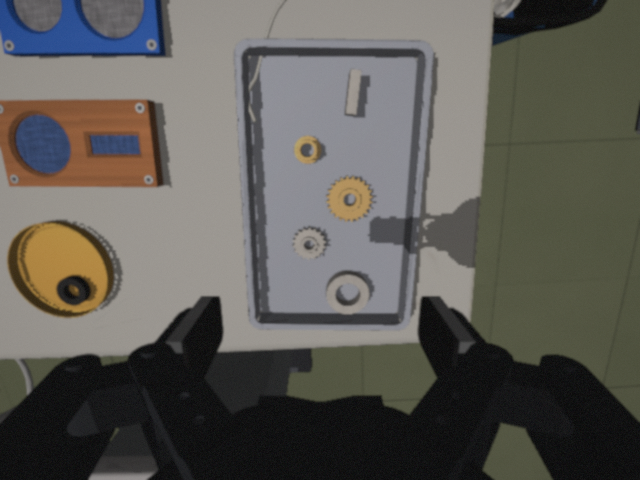

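Run:
```python
from h import *
import pickle
st,c=pickle.load(open("pics/w1.pkl","rb")); im=c["image"]; H,S,V=cv2.split(cv2.cvtColor(im,cv2.COLOR_RGB2HSV))
def rep(name,m,box,z,amin=15):
    u0,v0,u1,v1=box; mm=np.zeros(m.shape,np.uint8); mm[v0:v1,u0:u1]=m[v0:v1,u0:u1]
    for b in blobs(mm,amin):
        p=plane(b,c,z,st)[:,:2]
        print(name,"px",b.mean(0).round(1),"rect",rect(p),"circ",circ(p))
rep("gold",(H>8)&(H<30)&(S>90),(285,125,380,225),.010,20)
r=im.astype(int);d=r[...,2]-r[...,0]
print(im[90,354],im[90,330],im[286,334],im[150,300])
rep("brassbush(z18)",(H>8)&(H<30)&(S>90),(285,125,335,170),.019,20)
rep("ring16",(d<9)&(V>130),(320,265,375,318),.016,20)
rep("steel11",(d<9)&(V>120),(285,222,335,265),.011,20)
rep("block22",(d<6)&(V>140),(335,60,380,125),.022,20)
rep("stand",(H<18)&(S>110),(0,90,165,200),.014,300)
rep("standpk",(H>100)&(H<130)&(S>70),(0,100,160,185),.009,40)
cv2.imwrite("pics/b1.png",cv2.resize(im[60:130,330:380,::-1],None,fx=8,fy=8,interpolation=cv2.INTER_CUBIC))
# also in top
```

```text
gold px [349.  198.3] rect [ 495.3 -271.    40.4   39.8   87. ] circ [ 495.1 -270.9   39.    39.3]
gold px [307.3 149.5] rect [ 541.7 -233.9   21.9   21.8   -3.1] circ [ 541.8 -234.1   22.    22.5]
[156 151 145] [142 143 149] [154 147 142] [124 104  72]
brassbush(z18) px [307.3 149.5] rect [ 541.9 -234.2   21.3   21.2   -3.1] circ [ 542.  -234.5   21.4   21.8]
ring16 px [347.9 285.1] rect [ 404.7 -266.1   55.2   52.3   87. ] circ [ 403.5 -265.5   57.8   59.5]
steel11 px [307.8 243.1] rect [ 453.4 -230.5   48.7   42.8   87. ] circ [ 453.1 -230.7   49.9   57.2]
block22 px [353.6  89.7] rect [ 587.6 -276.7   35.1    9.3   -9. ] circ [ 588.8 -276.3    8.2   46.1]
stand px [ 76.2 144.4] rect [559.  -27.1 147.2  74.1  86.5] circ [558.3 -27.5  83.8 176.2]
standpk px [114.3 144.1] rect [556.4 -58.3  42.8  15.   86.3] circ [556.8 -58.2  15.9  54.2]
standpk px [ 42.2 143.7] rect [561.2   9.7  49.6  49.1  85.9] circ [561.1   9.6  49.2  49.7]
```

View pics/b1.png

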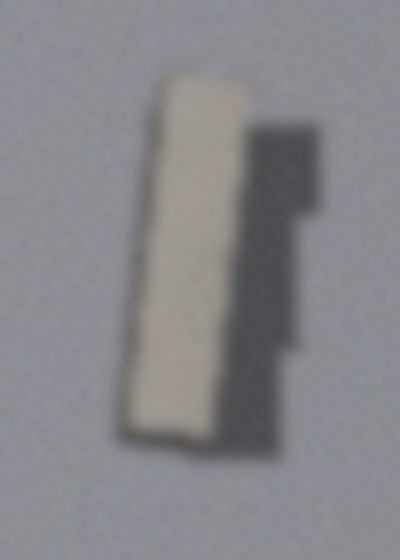

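```bash
python3 -c "
from h import *
stt(); plan(495,-271.3,50,-3,58);plan(495,-271.3,4,-3,58)"
```

```text
t 1.42 p [ 474.7 -244.8  147.4] yaw -3.0 down [-0.002 -0.001 -1.   ] w 84.8 F [-0.6  0.3 -0.3]
3 0 0 0 7.3 8.4 32.5 58; 0 0 0 7.3 8.4 32.5 58; 0 0 0 7.2 8.4 32.5 58
4 0 0 0 5.5 6.3 35.9 58; 0 0 0 5.5 6.3 35.9 58; 0 0 0 5.5 6.3 35.9 58; 0 0 0 5.4 6.3 35.9 58
```

>>> {"fn": "servo_tool", "kwargs": {"targets": "0 0 0 7 8.5 32 58; 0 0 0 7 8.5 32 58; 0 0 0 7 8.5 32 58; 0 0 0 0 0 0 58; 0 0 0 0 0 0 58"}}

```text
time: 1.83
tool_pos: [0.4967, -0.2765, 0.0523]
tcp_rot: [3.134, -0.075, 0.006]
wrist_force: [0.3, -0.4, 0.8]
width: 0.683
```

```bash
python3 w.py w2; python3 -c "
from h import *
stt(); plan(495,-271.3,4,-3,58,15)"
```

```text
t 1.83 p [ 496.7 -276.5   52.3] yaw -2.7 down [ 0.004 -0.007 -1.   ] w 58.3 F [ 0.3 -0.4  0.8]
t 1.88 p [ 495.8 -276.2   52. ] yaw -2.7 down [ 0.003 -0.007 -1.   ] w 58.1 F [-0.   0.1 -0.8]
4 0.002 -0.001 0.001 -0.3 -1.3 12 58; 0.002 -0.001 0.001 -0.3 -1.3 12 58; 0.002 -0.001 0.001 -0.3 -1.2 12 58; 0.002 -0.001 0.001 -0.3 -1.2 12 58
```

View pics/w2.png

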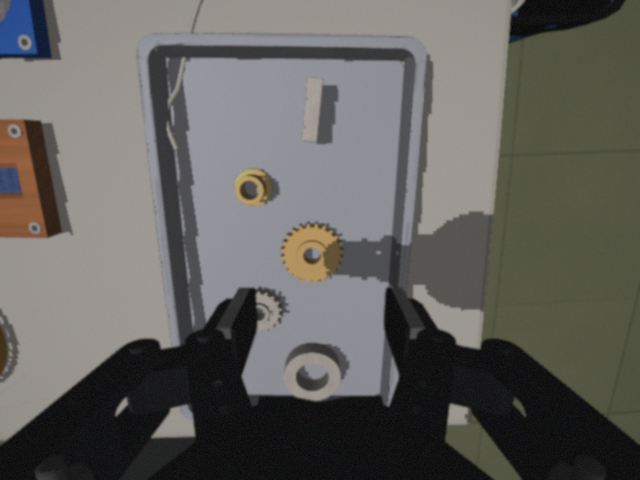

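>>> {"fn": "servo_tool", "kwargs": {"targets": "0 0 0 -0.3 -2.5 16 58; 0 0 0 -0.3 -2.5 16 58; 0 0 0 0 0 12 58; 0 0 0 0 0 3 58; 0 0 0 0 0 0 58"}}

```text
time: 2.3
tool_pos: [0.4987, -0.2767, 0.0127]
tcp_rot: [3.127, -0.079, 0.021]
wrist_force: [-0.3, 0.6, 0.8]
width: 0.678
```

```bash
python3 -c "
from h import *
stt(); plan(495,-271.3,4,-3,58,15)"
```

```text
t 2.3 p [ 498.7 -276.7   12.7] yaw -2.9 down [ 0.013 -0.014 -1.   ] w 57.9 F [-0.3  0.6  0.8]
1 0.013 -0.014 0.002 -4.1 -5.3 8.5 58
```

>>> {"fn": "servo_tool", "kwargs": {"targets": "0.013 -0.014 0 -4 -5 0 58; 0 0 0 0 0 0 58; 0 0 0 0 0 0 58"}}

```text
time: 2.55
tool_pos: [0.4961, -0.2724, 0.0159]
tcp_rot: [3.14, -0.08, 0.003]
wrist_force: [-0.1, 0.0, -0.7]
width: 0.678
```

```bash
python3 -c "
from h import *
stt(); plan(495,-271.3,4,-3,58,15)"
```

```text
t 2.55 p [ 496.1 -272.4   15.9] yaw -2.9 down [ 0.002 -0.001 -1.   ] w 57.9 F [-0.1  0.  -0.7]
1 0.001 -0.002 0.001 -1.2 -1 11.9 58
```

>>> {"fn": "servo_tool", "kwargs": {"targets": "0 0 0 -1 -1 6 58; 0 0 0 0 0 6 58; 0 0 0 0 0 0 58"}}

```text
time: 2.8
tool_pos: [0.4969, -0.2723, 0.0053]
tcp_rot: [3.138, -0.08, 0.009]
wrist_force: [-0.1, 0.3, -0.5]
width: 0.678
```

```bash
python3 -c "
from h import *
stt(); plan(495,-271.3,4,-3,58,15)"
```

```text
t 2.8 p [ 496.9 -272.3    5.3] yaw -2.9 down [ 0.006 -0.003 -1.   ] w 57.9 F [-0.1  0.3 -0.5]
1 0.003 -0.006 0.002 -2 -0.9 1.3 58
```

>>> {"fn": "servo_tool", "kwargs": {"targets": "0.003 -0.006 0 -2 -1 1.5 36; 0 0 0 0 0 0 36; 0 0 0 0 0 0 36; 0 0 0 0 0 0 36; 0 0 0 0 0 0 36; 0 0 0 0 0 0 36", "newtons": 40}}

```text
time: 3.3
tool_pos: [0.4942, -0.2706, 0.0025]
tcp_rot: [-3.139, 0.079, 0.004]
wrist_force: [-0.2, 0.0, 1.0]
width: 0.417
```

```bash
python3 w.py w3
```

```text
t 3.3 p [ 494.2 -270.6    2.5] yaw -2.9 down [-0.002  0.001 -1.   ] w 35.6 F [-0.2  0.   1. ]
```

View pics/w3.png

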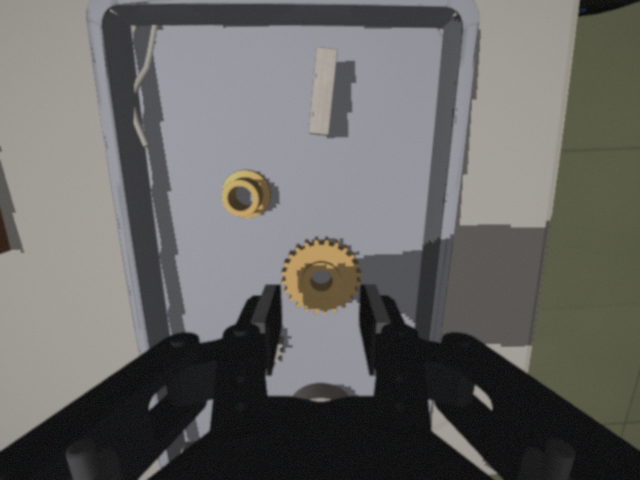

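Run:
```python
from h import *
import pickle
st,c=pickle.load(open("pics/w3.pkl","rb"))
T=np.linalg.inv(c["T_tool_cam"])
for p in ([0,0,0],[0,.018,0],[0,-.018,0],[.011,.018,0],[-.011,.018,0],[.011,.018,-.01],[.011,.022,-.0],[.011,.022,-.01],[0,0,-.005]):
    q=T[:3,:3]@np.array(p)+T[:3,3]; s=np.array([q[0],-q[1]])/-q[2]; s*=1+c["k1"]*(s@s); print(p,(c["mtx"][:2,:2]@s+c["mtx"][:2,2]).round(1))
im=c["image"]; H,S,V=cv2.split(cv2.cvtColor(im,cv2.COLOR_RGB2HSV))
m=(H>8)&(H<30)&(S>90)
for b in blobs(m,300): print(b.mean(0),rect(plane(b,c,.010,st)[:,:2]))
```

```text
[0, 0, 0] [320.7 273.8]
[0, 0.018, 0] [352.5 273.8]
[0, -0.018, 0] [288.9 273.8]
[0.011, 0.018, 0] [353.  255.4]
[-0.011, 0.018, 0] [352.  291.6]
[0.011, 0.018, -0.01] [354.8 261.5]
[0.011, 0.022, -0.0] [360.2 255.4]
[0.011, 0.022, -0.01] [362.4 261.5]
[0, 0, -0.005] [320.7 277.2]
[320.71804511 277.2518797 ] [ 495.2 -270.5   42.7   42.3   14.5]
[245.59701493 193.85074627] [ 542.4 -235.    23.5   23.1   84.7]
```

>>> {"fn": "servo_tool", "kwargs": {"targets": "0 0 0 0 0 0 28; 0 0 0 0 0 0 28; 0 0 0 0 0 0 28; 0 0 0 0 0 0 28"}}

```text
time: 3.68
tool_pos: [0.4944, -0.2708, 0.0029]
tcp_rot: [-3.139, 0.079, 0.003]
wrist_force: [0.1, 0.2, -0.0]
width: 0.331
```

```bash
python3 w.py w4
```

```text
t 3.68 p [ 494.4 -270.8    2.9] yaw -2.9 down [-0.002  0.001 -1.   ] w 28.3 F [ 0.1  0.2 -0. ]
```

View pics/w4.png

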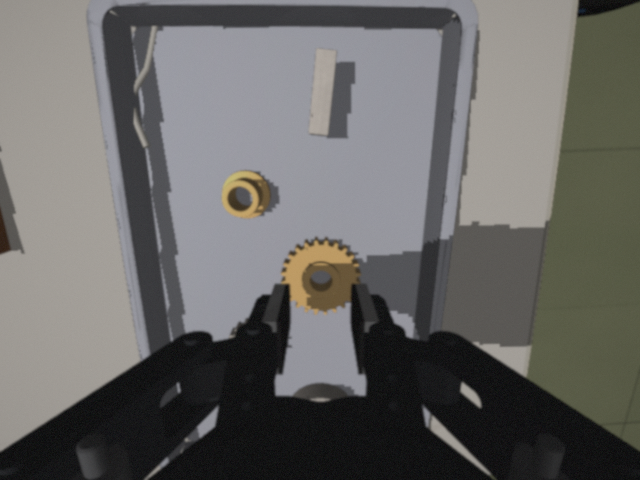

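Run:
```python
from h import *
import pickle
st,c=pickle.load(open("pics/w4.pkl","rb"))
im=c["image"]
a=np.clip(im[230:400,220:420,::-1].astype(float)*2.2,0,255).astype(np.uint8)
cv2.imwrite("pics/z4.png",cv2.resize(a,None,fx=3.5,fy=3.5,interpolation=cv2.INTER_CUBIC))
T=np.linalg.inv(c["T_tool_cam"])
for z in (0,-.01,-.02,-.03,-.04):
  for x in (.011,-.011):
    p=np.array([x,.014,z])
    q=T[:3,:3]@np.array(p)+T[:3,3]; s=np.array([q[0],-q[1]])/-q[2]; s*=1+c["k1"]*(s@s); print(p,(c["mtx"][:2,:2]@s+c["mtx"][:2,2]).round(1))
```

```text
[0.011 0.014 0.   ] [345.9 255.4]
[-0.011  0.014  0.   ] [345.  291.6]
[ 0.011  0.014 -0.01 ] [347.3 261.5]
[-0.011  0.014 -0.01 ] [346.3 299.4]
[ 0.011  0.014 -0.02 ] [348.8 268.3]
[-0.011  0.014 -0.02 ] [347.8 308. ]
[ 0.011  0.014 -0.03 ] [350.6 275.9]
[-0.011  0.014 -0.03 ] [349.4 317.7]
[ 0.011  0.014 -0.04 ] [352.5 284.5]
[-0.011  0.014 -0.04 ] [351.2 328.5]
```

View pics/z4.png

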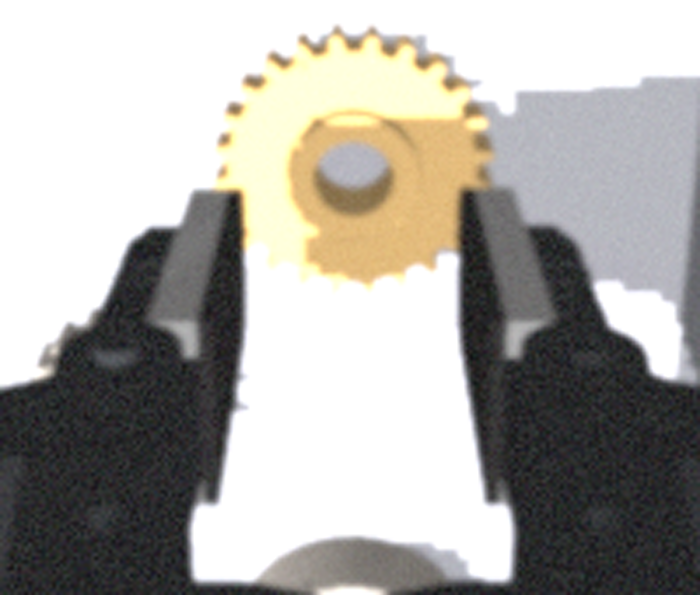

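Run:
```python
from h import *
from workcell import read_camera
c=read_camera("scene"); im=c["image"]
stt()
a=im[200:370,260:450,::-1]
cv2.imwrite("pics/s4.png",cv2.resize(a,None,fx=4,fy=3.5,interpolation=cv2.INTER_CUBIC))
T=R.from_rotvec(c["orientation"]).as_matrix()
def proj(p):
    q=T.T@(np.array(p)-c["eye"]); s=np.array([q[0],-q[1]])/-q[2]; s*=1+c["k1"]*(s@s); return (c["mtx"][:2,:2]@s+c["mtx"][:2,2]).round(1)
for z in (.003,.02,.04): 
    u=proj([.4945,-.2708,z]); print(z,u,((u-[260,200])*[4,3.5]).round())
```

```text
t 3.78 p [ 494.4 -270.7    2.9] yaw -2.9 down [-0.002  0.001 -1.   ] w 28.3 F [ 0.3 -0.4 -0.8]
0.003 [365.2 286.9] [421. 304.]
0.02 [366.1 279.9] [424. 280.]
0.04 [367.  271.3] [428. 250.]
```

View pics/s4.png

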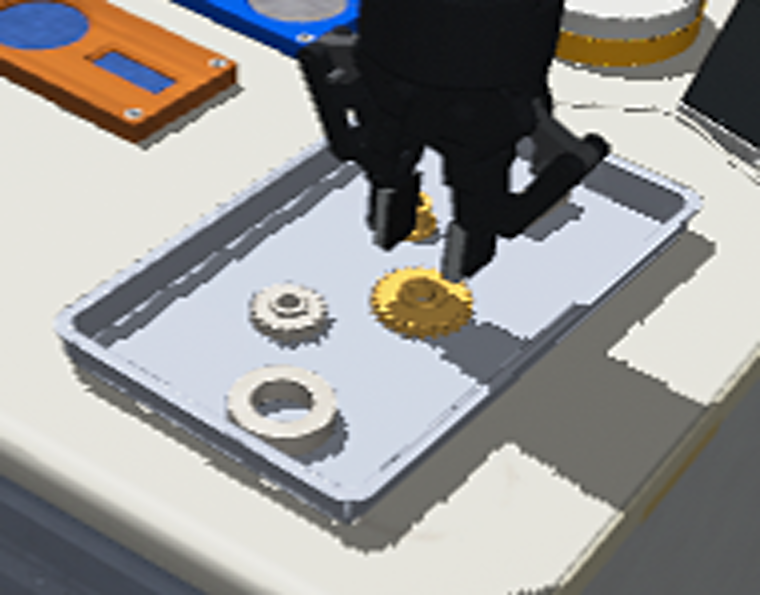

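>>> {"fn": "servo_tool", "kwargs": {"targets": "0 0 0 0 0 0 58; 0 0 0 0 0 0 58; 0 0 0 0 0 0 58; 0 0 0 0 0 0 58; 0 0 0 0 0 8 58; 0 0 0 0 0 8 58; 0 0 0 0 0 0 58"}}

```text
time: 4.37
tool_pos: [0.4949, -0.2711, -0.014]
tcp_rot: [-3.14, 0.079, 0.001]
wrist_force: [-1.1, -0.2, 0.1]
width: 0.683
```

```bash
python3 w.py w5; python3 -c "
from h import *
plan(495,-270.8,-28,-3,58,15)"
```

```text
t 4.37 p [ 494.9 -271.1  -14. ] yaw -2.9 down [-0.001  0.    -1.   ] w 58.3 F [-1.1 -0.2  0.1]
1 0 0.001 0.002 0 -0.3 14.4 58
```

View pics/w5.png

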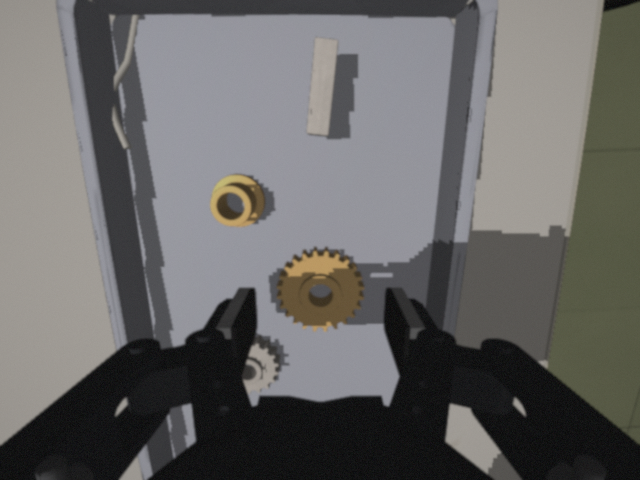

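>>> {"fn": "servo_tool", "kwargs": {"targets": "0 0 0 0 0 7 58; 0 0 0 0 0 7 58; 0 0 0 0 0 2 58; 0 0 0 0 0 0 58"}}

```text
time: 4.75
tool_pos: [0.4946, -0.2709, -0.032]
tcp_rot: [-3.14, 0.079, 0.002]
wrist_force: [-1.1, 0.5, 0.6]
width: 0.678
```

```bash
python3 w.py w6; python3 -c "
from h import *
plan(495,-270.8,-32,-3,58,15)"
```

```text
t 4.75 p [ 494.6 -270.9  -32. ] yaw -2.9 down [-0.001  0.001 -1.   ] w 57.9 F [-1.1  0.5  0.6]
1 -0.001 0.002 0.002 0.5 0 0.1 58
```

View pics/w6.png

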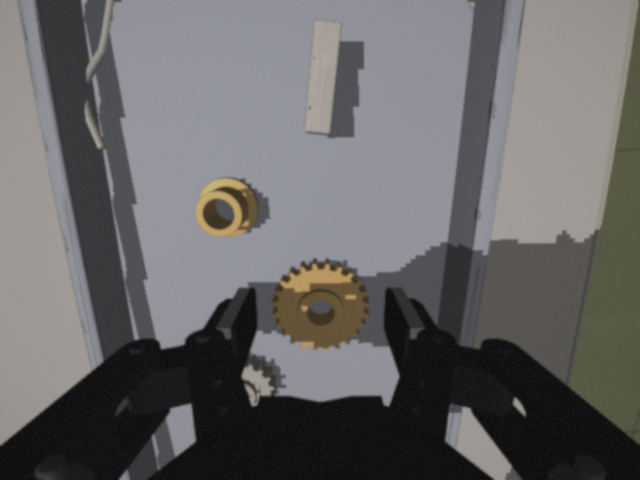

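>>> {"fn": "servo_tool", "kwargs": {"targets": "0 0 0 0 0 0 38; 0 0 0 0 0 0 38; 0 0 0 0 0 0 38; 0 0 0 0 0 0 38"}}

```text
time: 5.13
tool_pos: [0.4952, -0.2712, -0.0312]
tcp_rot: [-3.14, 0.079, 0.001]
wrist_force: [1.3, 0.1, -0.3]
width: 0.486
```

```bash
python3 w.py w7
```

```text
t 5.13 p [ 495.2 -271.2  -31.2] yaw -2.9 down [-0.001  0.    -1.   ] w 41.5 F [ 1.3  0.1 -0.3]
```

View pics/w7.png

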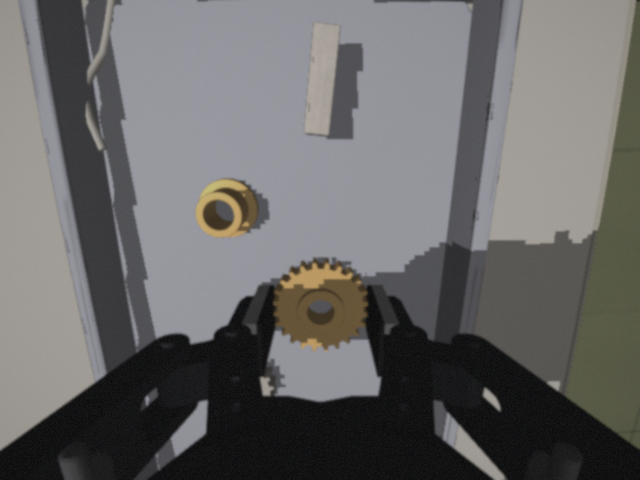

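>>> {"fn": "servo_tool", "kwargs": {"targets": "0 0 0 0 0 0 34; 0 0 0 0 0 0 34; 0 0 0 0 0 -10 34; 0 0 0 0 0 -10 34; 0 0 0 0 0 0 34", "newtons": 50}}

```text
time: 5.6
tool_pos: [0.4945, -0.2708, -0.01]
tcp_rot: [-3.139, 0.079, 0.003]
wrist_force: [0.3, -0.2, -0.1]
width: 0.481
```

```bash
python3 w.py w8
```

```text
t 5.6 p [ 494.5 -270.8  -10. ] yaw -2.9 down [-0.002  0.001 -1.   ] w 41.0 F [ 0.3 -0.2 -0.1]
```

View pics/w8.png

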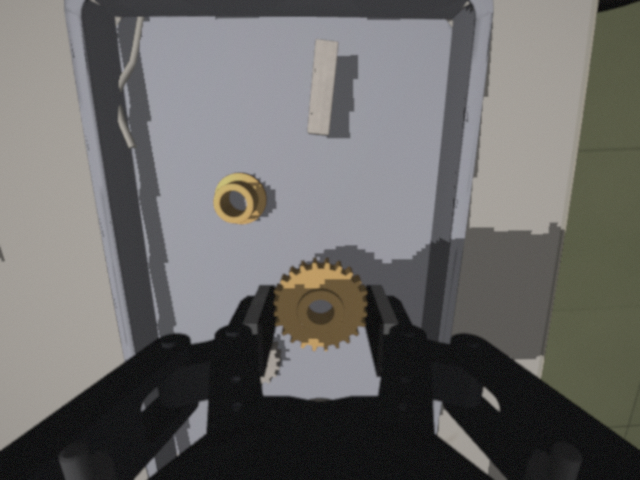

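```bash
python3 -c "
from h import *
plan(494.5,-270.8,40,-3,34)
st=dict(bot.read_state()); st['tool_pos']=np.array([.4945,-.2708,.040])
plan(655,-85,40,-4,34,36,st=st)
from workcell import read_camera
c=read_camera('top'); cv2.imwrite('pics/t2.png',cv2.resize(c['image'][40:190,200:420,::-1],None,fx=3.5,fy=3.5))
print(plane([[290,105],[270,97],[325,97],[285,80]],c,.02).round(3))
"
```

```text
2 -0.001 0.001 0.001 0 0 -25.3 34; -0.001 0.001 0.001 0.1 0 -25.3 34
7 0 0 0.003 21.6 -27.7 0 34; 0 0 0.003 21.5 -27.7 0 34; 0 0 0.003 21.4 -27.8 0 34; 0 0 0.003 21.3 -27.8 0 34; 0 0 0.003 21.3 -27.9 0 34; 0 0 0.003 21.2 -28 0 34; 0 0 0.003 21.1 -28 0 34
[[ 0.754 -0.075  0.02 ]
 [ 0.77  -0.04   0.02 ]
 [ 0.768 -0.137  0.02 ]
 [ 0.8   -0.067  0.02 ]]
```

View pics/t2.png

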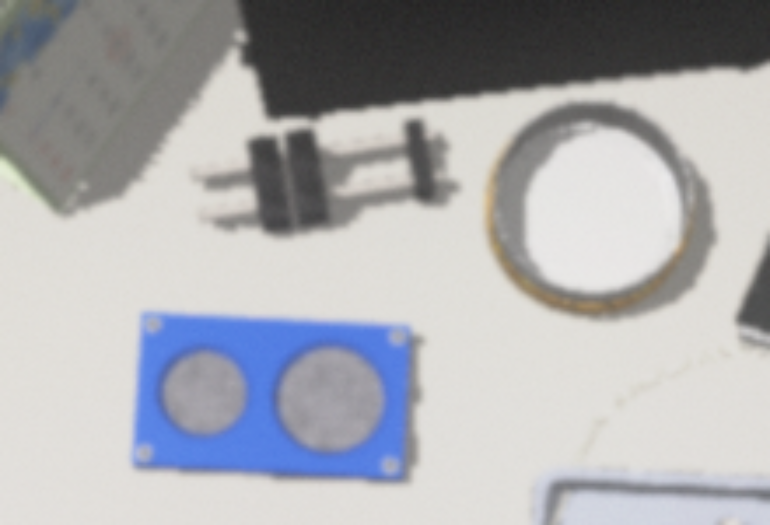

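>>> {"fn": "servo_tool", "kwargs": {"targets": "0 0 0 0 0 -25 34; 0 0 0 0 0 -25 34; 0 0 0.003 21.5 -28 0 34; 0 0 0.003 21.5 -28 0 34; 0 0 0.003 21.5 -28 0 34; 0 0 0.003 21.5 -28 0 34; 0 0 0.003 21 -28 0 34; 0 0 0.003 21 -28 0 34"}}

```text
time: 6.37
tool_pos: [0.6318, -0.1105, 0.0407]
tcp_rot: [-3.138, 0.128, 0.008]
wrist_force: [0.3, -0.4, -0.6]
width: 0.482
```

```bash
python3 -c "
from h import *
stt(); plan(655,-83,30,-4,34)"
```

```text
t 6.37 p [ 631.8 -110.5   40.7] yaw -4.7 down [-0.005  0.001 -1.   ] w 41.2 F [ 0.3 -0.4 -0.6]
1 -0.001 0.005 -0.012 20.9 -29.3 10.6 34
```

>>> {"fn": "servo_tool", "kwargs": {"targets": "0 0.005 -0.01 21 -29 10 34; 0 0 0 0 0 0 34; 0 0 0 0 0 0 34"}}

```text
time: 6.62
tool_pos: [0.6613, -0.0755, 0.0308]
tcp_rot: [-3.138, 0.101, -0.008]
wrist_force: [-0.6, -1.0, -0.3]
width: 0.484
```

```bash
python3 w.py w9
```

```text
t 6.62 p [661.3 -75.5  30.8] yaw -3.7 down [ 0.005  0.002 -1.   ] w 41.3 F [-0.6 -1.  -0.3]
```

View pics/w9.png

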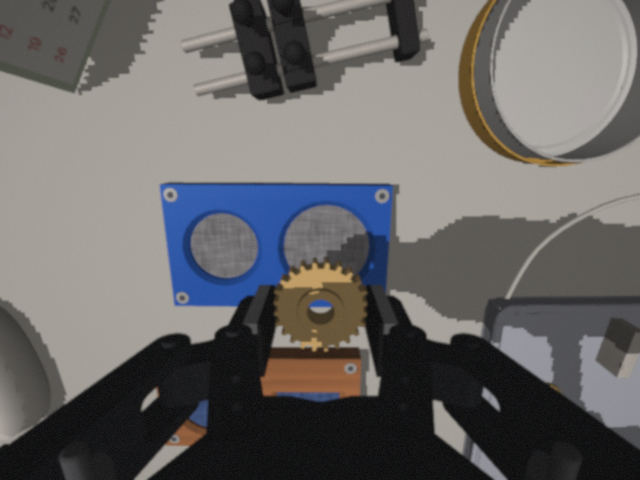

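Run:
```python
from h import *
import pickle
st,c=pickle.load(open("pics/w9.pkl","rb"))
p=plane([[170,195],[382,196],[182,298]],c,.012,st)[:,:2]*1000
print(p.round(1)); ctr=(p[1]+p[2])/2; d=p[0]-p[1]; th=np.arctan2(-d[0],d[1]) ; print(ctr,np.degrees(th))
Rm=np.array([[np.cos(th),-np.sin(th)],[np.sin(th),np.cos(th)]])
for q in ([0,-30],[0,34]): print(q,(ctr+Rm@q).round(1))
t,=[__import__('workcell').read_camera('top')]
im=t["image"];H,S,V=cv2.split(cv2.cvtColor(im,cv2.COLOR_RGB2HSV))
```

```text
[[ 709.    10.4]
 [ 700.3 -114. ]
 [ 642.8   15.1]]
[671.57487842 -49.45592163] -3.9926487973011278
[0, -30] [669.5 -79.4]
[0, 34] [673.9 -15.5]
```

```bash
python3 -c "
from h import *
stt();plan(669.4,-80.3,10,-4,34)
plan(669.4,-80.3,-12,-4,34)"
```

```text
t 6.72 p [660.1 -76.5  30.6] yaw -3.8 down [ 0.004  0.002 -1.   ] w 41.2 F [ 0.   0.2 -1.4]
1 -0.003 -0.004 0.003 9.5 3.2 20.6 34
2 -0.001 -0.002 0.002 4.7 1.6 21.3 34; -0.001 -0.002 0.002 4.7 1.6 21.3 34
```

>>> {"fn": "servo_tool", "kwargs": {"targets": "-0.003 -0.004 0.003 9 3 20 34; 0 0 0 0 0 10 34; 0 0 0 0 0 5 34; 0 0 0 0 0 0 34; 0 0 0 0 0 0 34"}}

```text
time: 7.13
tool_pos: [0.6651, -0.085, -0.0049]
tcp_rot: [3.138, -0.118, -0.004]
wrist_force: [-0.4, 0.7, -1.0]
width: 0.482
```

```bash
python3 -c "
from h import *
stt();plan(669.4,-80.3,-12,-4,34)"
```

```text
t 7.13 p [665.1 -85.   -4.9] yaw -4.3 down [-0.003 -0.001 -1.   ] w 41.1 F [-0.4  0.7 -1. ]
1 0.001 0.003 -0.005 3.9 -5 7.1 34
```

>>> {"fn": "servo_tool", "kwargs": {"targets": "0 0.003 -0.005 4 -5 7 34; 0 0 0 0 0 0 34; 0 0 0 0 0 0 34; 0 0 0 0 0 0 34"}}

```text
time: 7.47
tool_pos: [0.6694, -0.0812, -0.0109]
tcp_rot: [3.138, -0.112, 0.003]
wrist_force: [0.1, 0.1, -1.0]
width: 0.481
```

```bash
python3 -c "
from h import *
stt();plan(669.4,-80.3,-22,-4,34)"
```

```text
t 7.47 p [669.4 -81.2 -10.9] yaw -4.1 down [ 0.002 -0.001 -1.   ] w 41.1 F [ 0.1  0.1 -1. ]
1 0.001 -0.002 -0.002 0 -0.9 11.1 34
```

>>> {"fn": "servo_tool", "kwargs": {"targets": "0 -0.001 0 0 -0.5 7 34; 0 0 0 0 0 4 34; 0 0 0 0 0 0 34; 0 0 0 0 0 0 34"}}

```text
time: 7.8
tool_pos: [0.6704, -0.0804, -0.0218]
tcp_rot: [3.138, -0.111, 0.004]
wrist_force: [-0.1, 0.4, 0.1]
width: 0.482
```

```bash
python3 w.py w10; python3 -c "
from h import *
stt();plan(669.4,-80.3,-24,-4,34)"
```

```text
t 7.8 p [670.4 -80.4 -21.8] yaw -4.1 down [ 0.003 -0.002 -1.   ] w 41.2 F [-0.1  0.4  0.1]
t 7.85 p [670.3 -80.4 -21.9] yaw -4.1 down [ 0.002 -0.002 -1.   ] w 40.9 F [-0.4 -0.2 -0.8]
1 0.001 -0.003 -0.001 -0.9 -0.1 2.1 34
```

View pics/w10.png

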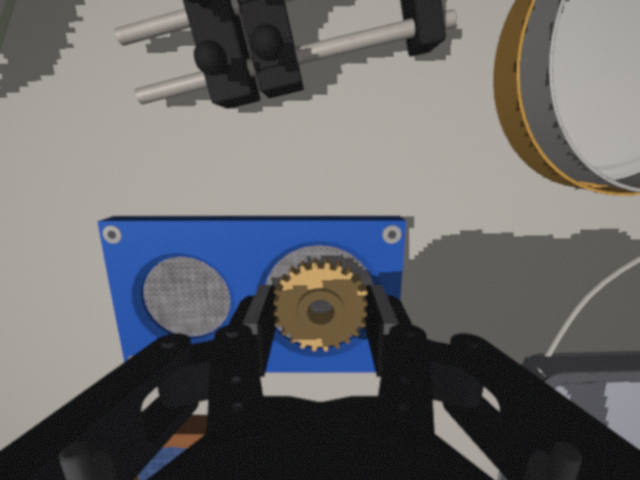

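>>> {"fn": "servo_tool", "kwargs": {"targets": "0 -0.002 0 -0.8 0 2.5 34; 0 0 0 0 0 0 34; 0 0 0 0 0 0 34"}}

```text
time: 8.1
tool_pos: [0.6708, -0.0806, -0.023]
tcp_rot: [3.138, -0.111, 0.004]
wrist_force: [-0.1, -0.4, -1.4]
width: 0.482
```

```bash
python3 -c "
from h import *
stt();plan(669.4,-80.3,-24,-4,34)"
```

```text
t 8.1 p [670.8 -80.6 -23. ] yaw -4.1 down [ 0.003 -0.002 -1.   ] w 41.2 F [-0.1 -0.4 -1.4]
1 0.002 -0.003 -0.001 -1.5 -0.2 1 34
```

>>> {"fn": "servo_tool", "kwargs": {"targets": "0.001 -0.003 0 -2 0 2 34; 0 0 0 0 0 0 34; 0 0 0 0 0 0 34"}}

```text
time: 8.35
tool_pos: [0.6715, -0.0807, -0.0228]
tcp_rot: [3.138, -0.111, 0.008]
wrist_force: [-0.6, 0.2, -1.2]
width: 0.485
```

>>> {"fn": "servo_tool", "kwargs": {"targets": "0 0 0 0 0 0 56; 0 0 0 0 0 0 56; 0 0 0 0 0 0 56; 0 0 0 0 0 0 56; 0 0 0 0 0 0 56"}}

```text
time: 8.77
tool_pos: [0.6703, -0.0806, -0.024]
tcp_rot: [3.139, -0.111, 0.004]
wrist_force: [-0.4, -0.3, -1.0]
width: 0.659
```

```bash
python3 w.py w11
```

```text
t 8.77 p [670.3 -80.6 -24. ] yaw -4.0 down [ 0.003 -0.001 -1.   ] w 56.3 F [-0.4 -0.3 -1. ]
```

View pics/w11.png

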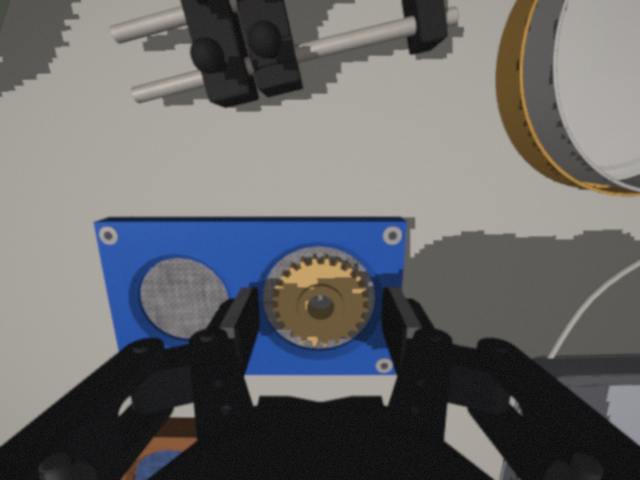

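```bash
python3 -c "
from h import *
st=dict(stt());
st['tool_pos']=np.array([.6703,-.0806,.046])
plan(450,-231.5,45,-3,48,40,st=st)"
```

```text
t 8.82 p [670.2 -80.7 -24.1] yaw -4.0 down [ 0.003 -0.001 -1.   ] w 56.3 F [ 0.1 -0.1 -0.7]
7 0 0 -0.003 -29.9 23.7 0.1 48; 0 0 -0.003 -29.9 23.6 0.1 48; 0 0 -0.003 -30 23.6 0.1 48; 0 0 -0.003 -30.1 23.5 0.1 48; 0 0 -0.003 -30.1 23.4 0.1 48; 0 0 -0.003 -30.2 23.3 0.1 48; 0 0 -0.003 -30.2 23.3 0.1 48
```

>>> {"fn": "servo_tool", "kwargs": {"targets": "0 0 0 0 0 -30 56; 0 0 0 0 0 -35 56; 0 0 -0.003 -30 23.5 0 48; 0 0 -0.003 -30 23.5 0 48; 0 0 -0.003 -30 23.5 0 48; 0 0 -0.003 -30 23.5 0 48; 0 0 -0.003 -30 23 0 48; 0 0 -0.003 -30 23 0 48"}}

```text
time: 9.48
tool_pos: [0.4834, -0.21, 0.0439]
tcp_rot: [3.138, -0.065, 0.016]
wrist_force: [0.0, -0.4, 0.6]
width: 0.561
```

```bash
python3 -c "
from h import *
stt(); plan(451,-231.5,25,-3,48,40)"
```

```text
t 9.48 p [ 483.4 -210.    43.9] yaw -2.4 down [ 0.01  -0.003 -1.   ] w 47.9 F [ 0.  -0.4  0.6]
2 0.001 -0.005 0.005 -15.9 11.4 9.3 48; 0.001 -0.005 0.005 -15.7 11.5 9.4 48
```

>>> {"fn": "servo_tool", "kwargs": {"targets": "0 -0.005 0.005 -15 10 9 48; 0 -0.005 0.005 -10 6 9 48; 0 0 0 0 0 0 48; 0 0 0 0 0 0 48; 0 0 0 0 0 0 48"}}

```text
time: 9.9
tool_pos: [0.4511, -0.2281, 0.0252]
tcp_rot: [3.137, -0.092, -0.002]
wrist_force: [0.1, 0.1, 0.6]
width: 0.568
```

```bash
python3 w.py w12;  python3 -c "
from h import *
stt(); plan(453.5,-231.5,-5,-3,48,40)"
```

```text
t 9.9 p [ 451.1 -228.1   25.2] yaw -3.4 down [-0.002 -0.003 -1.   ] w 48.5 F [0.1 0.1 0.6]
t 9.95 p [ 451.6 -228.1   25.4] yaw -3.3 down [-0.001 -0.003 -1.   ] w 47.8 F [-0.5  0.  -0.4]
1 0.003 0.001 -0.006 2.1 3.2 30.4 48
```

View pics/w12.png

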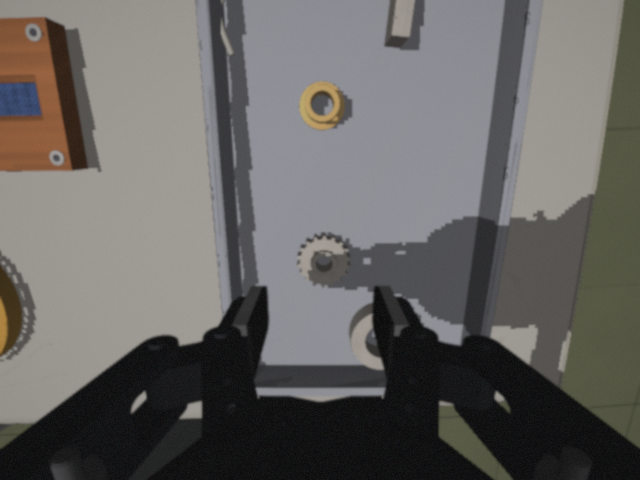

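Run:
```python
from h import *
import pickle
st,c=pickle.load(open("pics/w12.pkl","rb"))
print(plane([[324.5,259],[323,260.5]],c,.011,st)*1000,plane([[376,337]],c,.016,st)*1000)
plan(453.5,-231.5,-5,-3,48,40)
```

```text
[[ 454.81189521 -230.66127804   11.        ]
 [ 453.9073173  -229.70414022   11.        ]] [[ 402.33663547 -260.40117088   16.        ]]
1 0.003 0.001 -0.006 2.1 3.2 30.4 48
```

>>> {"fn": "servo_tool", "kwargs": {"targets": "0.003 0 -0.004 2.5 3 15 48; 0 0 0 0 0 15 48; 0 0 0 0 0 10 48; 0 0 0 0 0 5 48; 0 0 0 0 0 0 48; 0 0 0 0 0 0 48"}}

```text
time: 10.45
tool_pos: [0.4632, -0.2298, -0.0187]
tcp_rot: [3.138, -0.073, 0.01]
wrist_force: [0.4, 0.2, 1.7]
width: 0.563
```

```bash
python3 -c "
from h import *
stt(); plan(454.2,-230.8,-31.5,-3,48,40)"
```

```text
t 10.45 p [ 463.2 -229.8  -18.7] yaw -2.7 down [ 0.006 -0.003 -1.   ] w 48.1 F [0.4 0.2 1.7]
1 0.002 -0.006 0.006 -9 1.4 12.7 48
```

>>> {"fn": "servo_tool", "kwargs": {"targets": "0 -0.006 0.005 -9 1 3 48; 0 0 0 0 0 0 48; 0 0 0 0 0 0 48; 0 0 0 0 0 0 48"}}

```text
time: 10.78
tool_pos: [0.4545, -0.2305, -0.0206]
tcp_rot: [3.137, -0.08, 0.002]
wrist_force: [-1.1, -0.3, -0.4]
width: 0.565
```

```bash
python3 -c "
from h import *
stt(); plan(454.2,-230.8,-31.5,-3,48,40)"
```

```text
t 10.78 p [ 454.5 -230.5  -20.6] yaw -2.9 down [ 0.001 -0.003 -1.   ] w 48.2 F [-1.1 -0.3 -0.4]
1 0.003 -0.002 0.002 -0.3 0.3 10.9 48
```

>>> {"fn": "servo_tool", "kwargs": {"targets": "0.003 -0.002 0 -1 0 6 48; 0 0 0 -1 0 5 48; 0 0 0 0 0 0 48; 0 0 0 0 0 0 48"}}

```text
time: 11.12
tool_pos: [0.4531, -0.2312, -0.0315]
tcp_rot: [3.139, -0.081, 0.003]
wrist_force: [0.5, -0.5, -0.0]
width: 0.564
```

```bash
python3 -c "
from h import *
stt(); plan(454.2,-230.8,-31.5,-3,48,40)"
```

```text
t 11.12 p [ 453.1 -231.2  -31.5] yaw -2.9 down [ 0.002 -0.001 -1.   ] w 48.2 F [ 0.5 -0.5 -0. ]
1 0.001 -0.002 0.001 1.1 -0.5 0 48
```

>>> {"fn": "servo_tool", "kwargs": {"targets": "0 0 0 1 0 0 24; 0 0 0 0 0 0 24; 0 0 0 0 0 0 24; 0 0 0 0 0 0 24; 0 0 0 0 0 0 24; 0 0 0 0 0 0 24", "newtons": 50}}

```text
time: 11.62
tool_pos: [0.4545, -0.2315, -0.0313]
tcp_rot: [3.139, -0.081, 0.003]
wrist_force: [-0.2, 0.3, -0.0]
width: 0.354
```

```bash
python3 w.py w13
```

```text
t 11.62 p [ 454.5 -231.5  -31.3] yaw -3.0 down [ 0.002 -0.001 -1.   ] w 30.2 F [-0.2  0.3 -0. ]
```

View pics/w13.png

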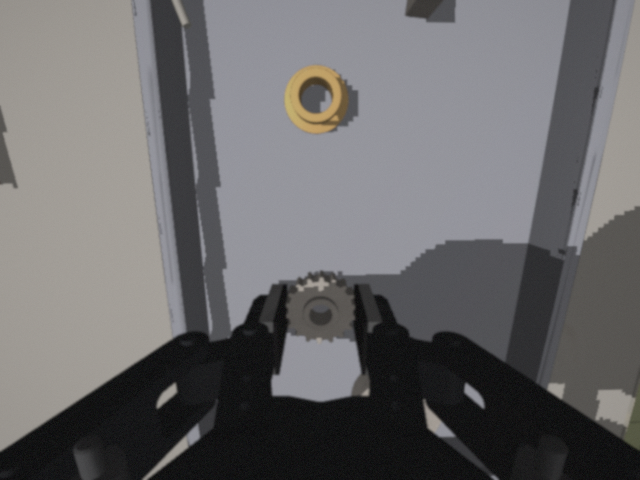

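```bash
python3 -c "
from h import *
st=dict(bot.read_state());
st['tool_pos']=np.array([.4545,-.2315,.033])
plan(660,-22,33,-4,24,40,st=st)"
```

```text
8 0 0 0.002 24.3 -27.5 0 24; 0 0 0.002 24.2 -27.5 0 24; 0 0 0.002 24.2 -27.6 0 24; 0 0 0.002 24.1 -27.6 0 24; 0 0 0.002 24.1 -27.7 0 24; 0 0 0.002 24 -27.8 0 24; 0 0 0.002 23.9 -27.8 0 24; 0 0 0.002 23.9 -27.9 0 24
```

>>> {"fn": "servo_tool", "kwargs": {"targets": "0 0 0 0 0 -8 24; 0 0 0 0 0 -25 24; 0 0 0 0 0 -31 24"}}

```text
time: 11.92
tool_pos: [0.4478, -0.2277, 0.0278]
tcp_rot: [-3.134, 0.081, 0.019]
wrist_force: [1.1, -0.6, -1.6]
width: 0.357
```

>>> {"fn": "servo_tool", "kwargs": {"targets": "0 0 0.002 24 -28 0 24; 0 0 0.002 24 -28 0 24; 0 0 0.002 24 -28 0 24; 0 0 0.002 24 -28 0 24; 0 0 0.002 24 -28 0 24; 0 0 0.002 24 -28 0 24; 0 0 0.002 24 -28 0 24; 0 0 0.002 24 -28 0 24"}}

```text
time: 12.58
tool_pos: [0.664, -0.0165, 0.0419]
tcp_rot: [3.137, -0.126, 0.005]
wrist_force: [-0.1, -1.2, -0.5]
width: 0.355
```

```bash
python3 -c "
from h import *
stt();plan(673,-17,20,-4,24)"
```

```text
t 12.58 p [664.  -16.5  41.9] yaw -4.6 down [ 0.003 -0.002 -1.   ] w 30.3 F [-0.1 -1.2 -0.5]
1 0.002 -0.003 -0.011 8.9 -0.3 21.9 24
```

>>> {"fn": "servo_tool", "kwargs": {"targets": "0 -0.003 -0.01 5 0 11 24; 0 0 0 0 0 11 24; 0 0 0 0 0 0 24; 0 0 0 0 0 0 24; 0 0 0 0 0 0 24"}}

```text
time: 13.0
tool_pos: [0.6739, -0.011, 0.0206]
tcp_rot: [3.14, -0.1, 0.007]
wrist_force: [0.3, 0.0, -0.5]
width: 0.358
```

```bash
python3 w.py w14;python3 -c "
from h import *
stt();plan(673.9,-16.5,-12,-4,24)"
```

```text
t 13.0 p [673.9 -11.   20.6] yaw -3.7 down [ 0.004 -0.001 -1.   ] w 30.5 F [ 0.3  0.  -0.5]
t 13.05 p [673.7 -11.3  20.7] yaw -3.7 down [ 0.004 -0.001 -1.   ] w 30.4 F [ 0.2 -0.2 -0.7]
1 0 -0.004 0.006 0.4 5.2 32.7 24
```

View pics/w14.png

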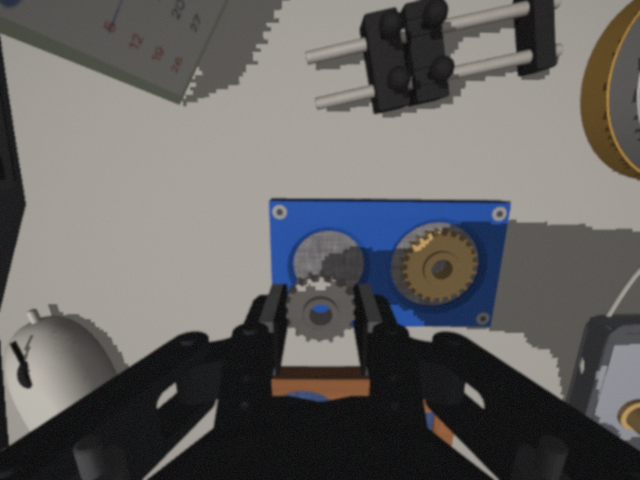

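Run:
```python
from h import *
import pickle
st,c=pickle.load(open("pics/w14.pkl","rb"))
p=plane([[279,212],[499,213],[483,319]],c,.012,st)[:,:2]*1000
d=p[0]-p[1]; th=np.arctan2(-d[0],d[1]); ctr=(p[0]+p[2])/2
Rm=np.array([[np.cos(th),-np.sin(th)],[np.sin(th),np.cos(th)]])
print(ctr.round(1),np.degrees(th).round(1),[ (ctr+Rm@q).round(1) for q in ([0,-30],[0,34])], (plane([[441,267]],c,.018,st)*1000).round(1))
```

```text
[671.4 -49.8] -3.8 [array([669.4, -79.8]), array([673.7, -15.9])] [[672.6 -80.   18. ]]
```

>>> {"fn": "servo_tool", "kwargs": {"targets": "0 -0.002 0.003 0 5 10 24; 0 0 0 0 0 12 24; 0 0 0 0 0 8 24; 0 0 0 0 0 0 24; 0 0 0 0 0 0 24"}}

```text
time: 13.47
tool_pos: [0.6711, -0.0207, -0.0116]
tcp_rot: [3.139, -0.114, 0.002]
wrist_force: [-0.1, 0.0, -0.2]
width: 0.354
```

```bash
python3 -c "
from h import *
stt();plan(673.8,-16.2,-12,-4,24)"
```

```text
t 13.47 p [671.1 -20.7 -11.6] yaw -4.2 down [ 0.001 -0.001 -1.   ] w 30.2 F [-0.1  0.  -0.2]
1 0.001 -0.002 -0.003 2.4 -4.7 0.4 24
```

>>> {"fn": "servo_tool", "kwargs": {"targets": "0 -0.001 -0.002 2.5 -4.5 4 24; 0 0 0 0 0 2 24; 0 0 0 0 0 0 24; 0 0 0 0 0 0 24"}}

```text
time: 13.8
tool_pos: [0.6739, -0.0161, -0.0188]
tcp_rot: [3.139, -0.111, -0.001]
wrist_force: [-0.3, -0.2, 0.5]
width: 0.354
```

```bash
python3 -c "
from h import *
stt();plan(673.8,-16.2,-24,-4,24)"
```

```text
t 13.8 p [673.9 -16.1 -18.8] yaw -4.1 down [-0.001 -0.001 -1.   ] w 30.2 F [-0.3 -0.2  0.5]
1 0.001 0.001 -0.001 -0.1 0.1 5.2 24
```

>>> {"fn": "servo_tool", "kwargs": {"targets": "0 0 0 0 0 5.5 24; 0 0 0 0 0 0 24; 0 0 0 0 0 0 24"}}

```text
time: 14.05
tool_pos: [0.6768, -0.0157, -0.0211]
tcp_rot: [3.139, -0.11, 0.007]
wrist_force: [-0.4, 0.1, 0.7]
width: 0.355
```

```bash
python3 -c "
from h import *
stt();plan(673.8,-16.2,-24,-4,24)"
```

```text
t 14.05 p [676.8 -15.7 -21.1] yaw -4.0 down [ 0.004 -0.001 -1.   ] w 30.3 F [-0.4  0.1  0.7]
1 0.001 -0.005 0 -3 0.7 2.9 24
```

>>> {"fn": "servo_tool", "kwargs": {"targets": "0 -0.005 0 -3 0.5 2 24; 0 0 0 0 0 2 24; 0 0 0 0 0 0 24; 0 0 0 0 0 0 24"}}

```text
time: 14.38
tool_pos: [0.6756, -0.0159, -0.0214]
tcp_rot: [3.139, -0.109, 0.004]
wrist_force: [-0.7, 0.6, -0.7]
width: 0.356
```

```bash
python3 -c "
from h import *
stt();plan(673.8,-16.2,-24,-4,24)"
```

```text
t 14.38 p [675.6 -15.9 -21.4] yaw -4.0 down [ 0.003 -0.001 -1.   ] w 30.4 F [-0.7  0.6 -0.7]
1 0.001 -0.003 0 -1.8 0.4 2.6 24
```

>>> {"fn": "servo_tool", "kwargs": {"targets": "0 -0.003 0 -2 0 4 24; 0 0 0 0 0 2 24; 0 0 0 0 0 0 24"}}

```text
time: 14.63
tool_pos: [0.6758, -0.0159, -0.0216]
tcp_rot: [3.139, -0.109, 0.005]
wrist_force: [0.4, 0.4, 0.3]
width: 0.353
```

```bash
python3 w.py w15; python3 -c "
from h import *
stt();plan(673.8,-16.2,-24,-4,24)"
```

```text
t 14.63 p [675.8 -15.9 -21.6] yaw -4.0 down [ 0.003 -0.001 -1.   ] w 30.1 F [0.4 0.4 0.3]
t 14.68 p [676.1 -15.9 -21.7] yaw -4.0 down [ 0.004 -0.001 -1.   ] w 30.5 F [ 0.1  0.3 -0.7]
1 0.001 -0.004 0.001 -2.3 0.4 2.3 24
```

View pics/w15.png

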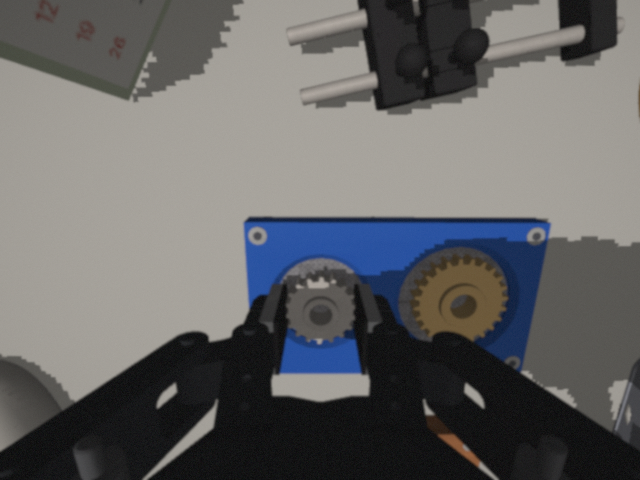

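>>> {"fn": "servo_tool", "kwargs": {"targets": "0 -0.004 0 -3 0 -1 24; 0 0 0 0 0 0 24; 0 0 0 0 0 0 24"}}

```text
time: 14.93
tool_pos: [0.672, -0.0157, -0.0222]
tcp_rot: [3.139, -0.109, -0.003]
wrist_force: [1.6, -0.4, 4.5]
width: 0.352
```

>>> {"fn": "servo_tool", "kwargs": {"targets": "0 0 0 0 0 0 48; 0 0 0 0 0 0 48; 0 0 0 0 0 0 48; 0 0 0 0 0 0 48; 0 0 0 0 0 0 48"}}

```text
time: 15.35
tool_pos: [0.6706, -0.0156, -0.0244]
tcp_rot: [3.139, -0.109, -0.007]
wrist_force: [-0.8, 0.9, 1.7]
width: 0.561
```

```bash
python3 w.py w16
```

```text
t 15.35 p [670.6 -15.6 -24.4] yaw -4.0 down [-0.005 -0.    -1.   ] w 47.9 F [-0.8  0.9  1.7]
```

View pics/w16.png

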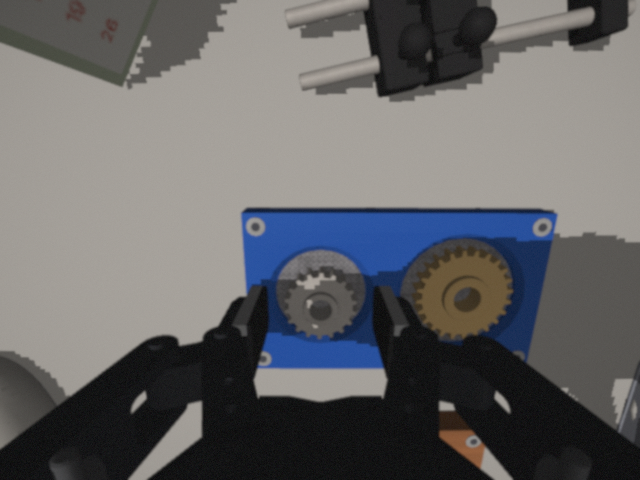

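>>> {"fn": "servo_tool", "kwargs": {"targets": "0 0.003 0 0 0 -15 48; 0 0 0 0 0 -30 48; 0 0 0 -20 0 -20 48; 0 0 0 -20 0 0 60; 0 0 0 0 0 0 60; 0 0 0 0 0 0 60"}}

```text
time: 15.9
tool_pos: [0.6307, -0.0129, 0.0474]
tcp_rot: [3.139, -0.109, 0.0]
wrist_force: [1.3, 0.3, 1.7]
width: 0.699
```

```bash
python3 w.py w17
```

```text
t 15.9 p [630.7 -12.9  47.4] yaw -4.0 down [ 0.    -0.001 -1.   ] w 59.7 F [1.3 0.3 1.7]
```

View pics/w17.png

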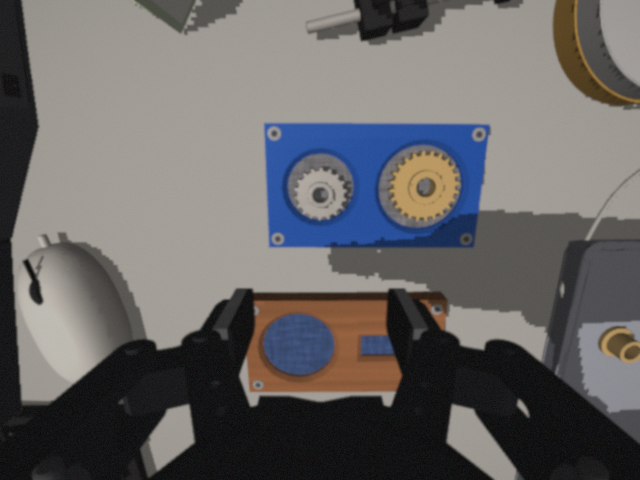

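```bash
cat > gears.py <<'E'
from h import *
import pickle,sys
st,c=pickle.load(open(f"pics/{sys.argv[1]}.pkl","rb"))
sc,g=eval(sys.argv[2]),eval(sys.argv[3])
p=plane(sc,c,.012,st)[:,:2]*1000
ctr=(p[0]+p[2])/4+(p[1]+p[3])/4; d=p[0]-p[1]+p[3]-p[2]; th=np.arctan2(-d[0],d[1])
Rm=np.array([[np.cos(th),-np.sin(th)],[np.sin(th),np.cos(th)]])
print(ctr,np.degrees(th))
for u,z in g: print(u,Rm.T@(plane([u],c,z,st)[0,:2]*1000-ctr))
E
python3 gears.py w17 "[[274,134],[478,134],[466,240],[277,239]]" "[([321.5,193.5],.016),([425,187],.015)]"
python3 - <<'E'
import cv2
a=cv2.imread('pics/w17.png')[115:255,255:500]
cv2.imwrite('pics/z17.png',cv2.resize(a,None,fx=3.2,fy=3.2,interpolation=cv2.INTER_CUBIC))
E
```

```text
[671.62850908 -49.58851183] -4.038627289694979
[321.5, 193.5] [-2.44424432 33.26332624]
[425, 187] [  1.63478476 -31.2588695 ]
```

View pics/z17.png

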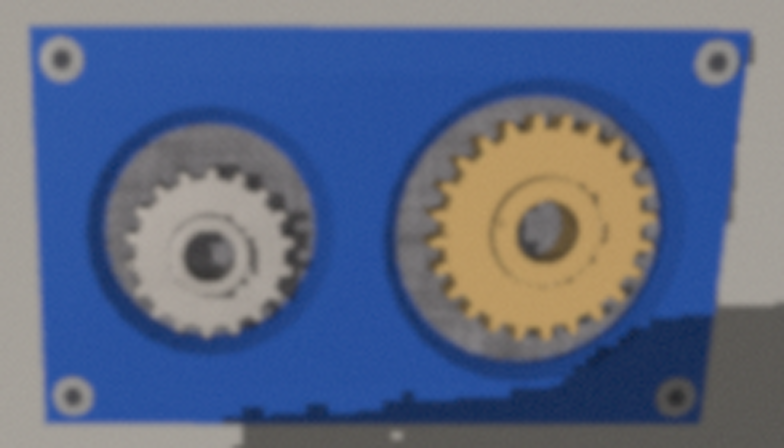

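```bash
python3 -c "
from h import *
plan(405,-262,47,-3,60,40)"
```

```text
9 0 0 -0.002 -23.1 29.4 0 60; 0 0 -0.002 -23.1 29.3 0 60; 0 0 -0.002 -23.2 29.3 0 60; 0 0 -0.002 -23.2 29.2 0 60; 0 0 -0.002 -23.3 29.2 0 60; 0 0 -0.002 -23.4 29.1 0 60; 0 0 -0.002 -23.4 29.1 0 60; 0 0 -0.002 -23.5 29 0 60; 0 0 -0.002 -23.5 29 0 60
```

>>> {"fn": "servo_tool", "kwargs": {"targets": "0 0 -0.002 -23 29.5 0 60; 0 0 -0.002 -23 29.5 0 60; 0 0 -0.002 -23 29.5 0 60; 0 0 -0.002 -23 29 0 60; 0 0 -0.002 -23 29 0 60; 0 0 -0.002 -23 29 0 60; 0 0 -0.002 -23 29 0 60; 0 0 -0.002 -23 29 0 60"}}

```text
time: 16.62
tool_pos: [0.4382, -0.2394, 0.0472]
tcp_rot: [3.14, -0.063, 0.014]
wrist_force: [-0.4, -0.3, 0.0]
width: 0.699
```

```bash
python3 -c "
from h import *
stt();plan(403,-264,35,-3,60,40)"
```

```text
t 16.62 p [ 438.2 -239.4   47.2] yaw -2.3 down [ 0.009 -0.001 -1.   ] w 59.7 F [-0.4 -0.3  0. ]
2 0 -0.005 0.006 -17.1 13 5.9 60; 0 -0.005 0.006 -17 13.1 6 60
```

>>> {"fn": "servo_tool", "kwargs": {"targets": "0 -0.005 0.006 -12 10 6 60; 0 -0.004 0.005 -8 7 10 60; 0 0 0 0 0 0 60; 0 0 0 0 0 0 60; 0 0 0 0 0 0 60"}}

```text
time: 17.03
tool_pos: [0.4143, -0.2633, 0.0309]
tcp_rot: [3.138, -0.096, -0.001]
wrist_force: [-0.1, 0.4, -0.9]
width: 0.703
```

```bash
python3 w.py w18
```

```text
t 17.03 p [ 414.3 -263.3   30.9] yaw -3.5 down [-0.001 -0.002 -1.   ] w 60.0 F [-0.1  0.4 -0.9]
```

View pics/w18.png

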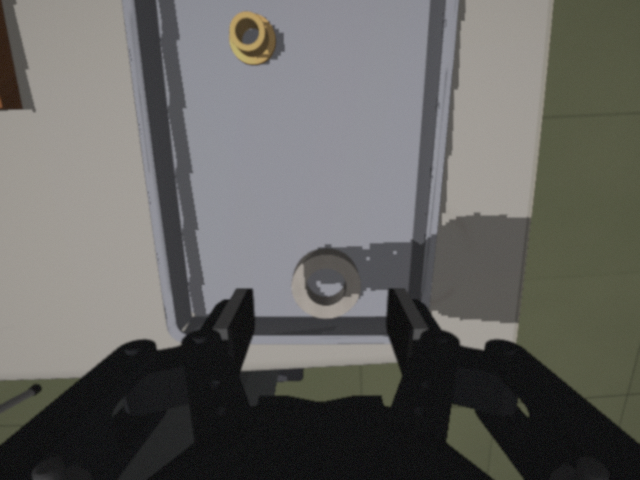

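Run:
```python
from h import *
import pickle
st,c=pickle.load(open("pics/w18.pkl","rb"))
print(plane([[326,285],[326,251],[326,319],[292,285],[360,285]],c,.016,st).round(4)*1000)
stt();plan(400,-267,-10,-3,60)
```

```text
[[ 400.7 -265.8   16. ]
 [ 422.8 -267.    16. ]
 [ 377.1 -264.5   16. ]
 [ 402.  -244.8   16. ]
 [ 399.4 -286.9   16. ]]
t 17.08 p [ 414.8 -263.3   31.2] yaw -3.5 down [-0.    -0.002 -1.   ] w 60.0 F [-0.2 -0.9 -1.1]
2 0.001 0 -0.004 -7.2 2.3 20.6 60; 0.001 0 -0.004 -7.3 2.3 20.6 60
```

>>> {"fn": "servo_tool", "kwargs": {"targets": "0 0 -0.004 -8 2.5 14 60; 0 0 -0.004 -8 1.5 14 60; 0 0 0 -3 0 10 60; 0 0 0 0 0 0 60; 0 0 0 0 0 0 60"}}

```text
time: 17.5
tool_pos: [0.4024, -0.2657, -0.0051]
tcp_rot: [3.136, -0.071, 0.01]
wrist_force: [0.1, -0.0, 1.0]
width: 0.704
```

```bash
python3 -c "
from h import *
stt();plan(400.3,-266.3,-27.5,-3,60)"
```

```text
t 17.5 p [ 402.4 -265.7   -5.1] yaw -2.6 down [ 0.006 -0.005 -1.   ] w 60.1 F [ 0.1 -0.   1. ]
1 0.005 -0.007 0.007 -2.2 0.6 22.4 60
```

>>> {"fn": "servo_tool", "kwargs": {"targets": "0.005 -0.007 0.006 -3 0.5 9 60; 0 0 0 -1 0 9 60; 0 0 0 0 0 4 60; 0 0 0 0 0 0 60; 0 0 0 0 0 0 60"}}

```text
time: 17.92
tool_pos: [0.4012, -0.2662, -0.0277]
tcp_rot: [3.14, -0.078, 0.003]
wrist_force: [0.1, 0.6, 0.1]
width: 0.702
```

```bash
python3 -c "
from h import *
stt();plan(400.3,-266.3,-27.5,-3,60)"
```

```text
t 17.92 p [ 401.2 -266.2  -27.7] yaw -2.9 down [ 0.002 -0.001 -1.   ] w 59.9 F [0.1 0.6 0.1]
1 0.001 -0.002 0.002 -0.9 0.1 -0.2 60
```

>>> {"fn": "servo_tool", "kwargs": {"targets": "0 0 0 -1 0 0 34; 0 0 0 0 0 0 34; 0 0 0 0 0 0 34; 0 0 0 0 0 0 34; 0 0 0 0 0 0 34; 0 0 0 0 0 0 34", "newtons": 50}}

```text
time: 18.42
tool_pos: [0.4004, -0.2665, -0.0269]
tcp_rot: [3.139, -0.079, 0.004]
wrist_force: [0.6, 0.4, -1.5]
width: 0.476
```

>>> {"fn": "servo_tool", "kwargs": {"targets": "0 0 0 0 0 -8 34; 0 0 0 0 0 -25 34; 0 0 0 0 0 -30 34; 0 0 0 0 0 0 34"}}

```text
time: 18.75
tool_pos: [0.3977, -0.2646, 0.037]
tcp_rot: [-3.138, 0.079, 0.005]
wrist_force: [2.0, -2.7, -0.6]
width: 0.477
```

```bash
python3 w.py w19;  python3 -c "
from h import *
plan(545,0,35,-3.5,34,40)"
```

```text
t 18.75 p [ 397.7 -264.6   37. ] yaw -2.9 down [-0.003  0.003 -1.   ] w 40.7 F [ 2.  -2.7 -0.6]
8 0 0.001 0.001 16.9 -33.9 0 34; 0 0.001 0.001 16.8 -33.9 0 34; 0 0.001 0.001 16.8 -33.9 0 34; 0 0.001 0.001 16.7 -33.9 0 34; 0 0.001 0.001 16.7 -34 0 34; 0 0.001 0.001 16.7 -34 0 34; 0 0.001 0.001 16.6 -34 0 34; 0 0.001 0.001 16.6 -34 0 34
```

View pics/w19.png

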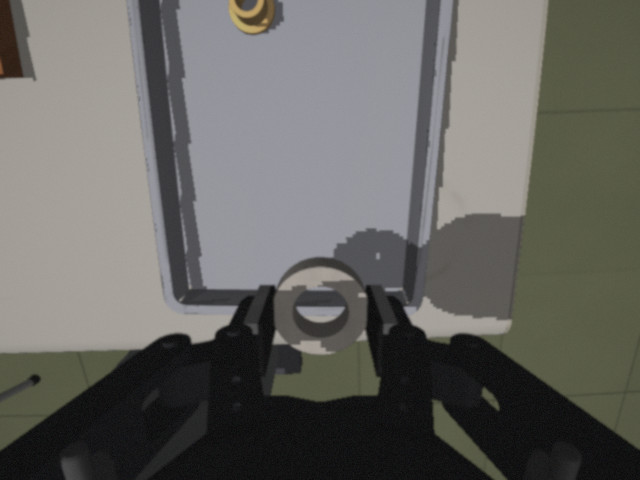

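>>> {"fn": "servo_tool", "kwargs": {"targets": "0 0 0.001 17 -34 0 34; 0 0 0.001 17 -34 0 34; 0 0 0.001 17 -34 0 34; 0 0 0.001 17 -34 0 34; 0 0 0.001 16.5 -34 0 34; 0 0 0.001 16.5 -34 0 34; 0 0 0.001 16.5 -34 0 34; 0 0 0.001 16.5 -34 0 34"}}

```text
time: 19.47
tool_pos: [0.5452, 0.0033, 0.031]
tcp_rot: [-3.139, 0.117, 0.015]
wrist_force: [0.7, -1.1, -1.8]
width: 0.472
```

>>> {"fn": "servo_tool", "kwargs": {"targets": "0 0 0 0 0 0 34; 0 0 0 0 0 0 34; 0 0 0 0 0 0 34"}}

```text
time: 19.72
tool_pos: [0.5472, 0.0109, 0.0289]
tcp_rot: [-3.137, 0.103, 0.016]
wrist_force: [0.1, 0.5, -0.8]
width: 0.479
```

```bash
python3 w.py w20;  python3 -c "
from h import *
plan(560,7,0,-3.5,34,40)"
```

```text
t 19.72 p [547.2  10.9  28.9] yaw -3.7 down [-0.01   0.003 -1.   ] w 40.9 F [ 0.1  0.5 -0.8]
1 -0.002 0.011 -0.005 14 2.5 28.4 34
```

View pics/w20.png

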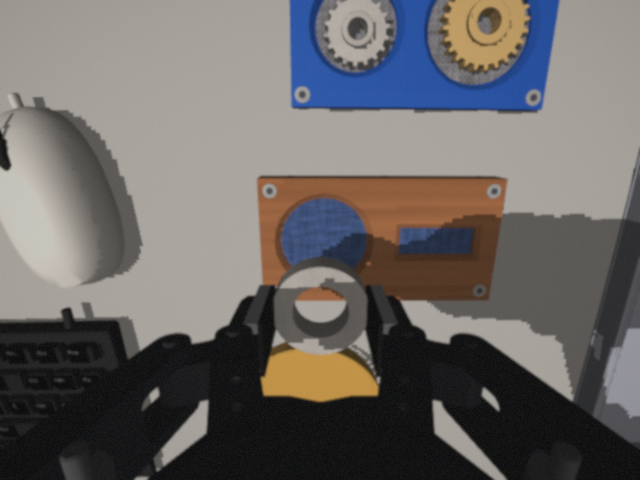

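Run:
```python
from h import *
import pickle
st,c=pickle.load(open("pics/w20.pkl","rb"))
p=plane([[269,191],[494,191],[479,291]],c,.014,st)[:,:2]*1000
d=p[0]-p[1]; th=np.arctan2(-d[0],d[1]); ctr=(p[0]+p[2])/2
Rm=np.array([[np.cos(th),-np.sin(th)],[np.sin(th),np.cos(th)]])
print(ctr.round(1),np.degrees(th).round(1),[ (ctr+Rm@q).round(1) for q in ([0,33],[0,-35])])
```

```text
[558.3 -24.8] -3.6 [array([560.4,   8.1]), array([556.1, -59.8])]
```

>>> {"fn": "servo_tool", "kwargs": {"targets": "0 0.008 -0.003 7 2 8 34; 0 0.003 -0.002 5 2 10 34; 0 0 0 0 0 10 34; 0 0 0 0 0 4 34; 0 0 0 0 0 0 34; 0 0 0 0 0 0 34"}}

```text
time: 20.27
tool_pos: [0.555, -0.0007, -0.0093]
tcp_rot: [-3.139, 0.108, 0.007]
wrist_force: [0.1, 0.2, -1.5]
width: 0.479
```

```bash
python3 -c "
from h import *
stt();plan(560.4,7.2,-10,-3.5,34,40)"
```

```text
t 20.27 p [555.   -0.7  -9.3] yaw -3.9 down [-0.004  0.001 -1.   ] w 40.9 F [ 0.1  0.2 -1.5]
1 -0.001 0.004 -0.008 4.9 -8.2 0.7 34
```

>>> {"fn": "servo_tool", "kwargs": {"targets": "0 0.004 -0.006 5 -8 2 34; 0 0 0 0 0 0 34; 0 0 0 0 0 0 34; 0 0 0 0 0 0 34"}}

```text
time: 20.6
tool_pos: [0.5611, 0.0074, -0.0114]
tcp_rot: [-3.139, 0.099, -0.0]
wrist_force: [0.4, 0.4, -1.2]
width: 0.479
```

```bash
python3 -c "
from h import *
stt();plan(560.4,7.2,-19.5,-3.5,34,40)"
```

```text
t 20.6 p [561.1   7.4 -11.4] yaw -3.6 down [ 0.     0.001 -1.   ] w 40.9 F [ 0.4  0.4 -1.2]
1 -0.001 0 -0.002 -0.6 0.2 8.1 34
```

>>> {"fn": "servo_tool", "kwargs": {"targets": "0 0 0 -0.5 0 5 34; 0 0 0 0 0 3.5 34; 0 0 0 0 0 0 34; 0 0 0 0 0 0 34"}}

```text
time: 20.93
tool_pos: [0.5616, 0.0079, -0.0196]
tcp_rot: [-3.139, 0.097, -0.004]
wrist_force: [-0.4, -0.6, -1.2]
width: 0.477
```

```bash
python3 w.py w21; python3 -c "
from h import *
stt();plan(560.4,7.2,-19.5,-3.5,34,40)"
```

```text
t 20.93 p [561.6   7.9 -19.6] yaw -3.5 down [ 0.002  0.001 -1.   ] w 40.8 F [-0.4 -0.6 -1.2]
t 20.98 p [561.4   7.9 -19.7] yaw -3.6 down [ 0.002  0.001 -1.   ] w 40.5 F [ 0.1  0.5 -2. ]
1 -0.001 -0.002 -0.001 -1 0.8 -0.2 34
```

View pics/w21.png

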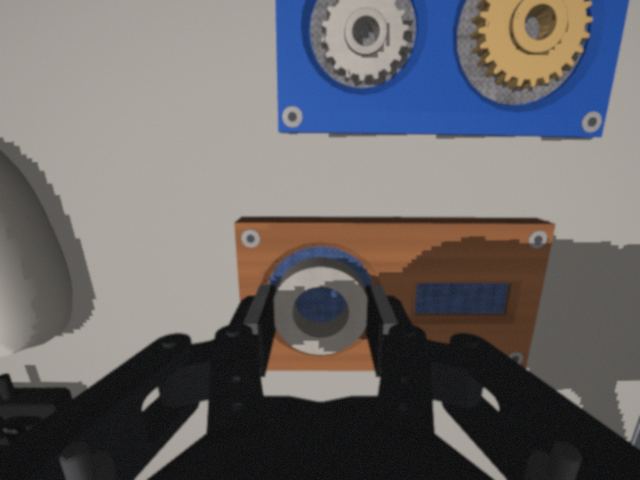

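Ring sits over its recess, near-centred (321, 308). Release.

>>> {"fn": "servo_tool", "kwargs": {"targets": "0 0 0 0 0 0 52; 0 0 0 0 0 0 52; 0 0 0 0 0 0 52; 0 0 0 0 0 0 52; 0 0 0 0 0 -10 52; 0 0 0 0 0 -25 52; 0 0 0 -15 0 -25 52; 0 0 0 0 0 0 52"}}

```text
time: 21.65
tool_pos: [0.5461, 0.0086, 0.0438]
tcp_rot: [-3.139, 0.098, -0.001]
wrist_force: [0.9, -0.3, -0.7]
width: 0.611
```

```bash
python3 w.py w22;  python3 -c "
from h import *
plan(530,-230,40,-3.5,40,40)"
```

```text
t 21.65 p [546.1   8.6  43.8] yaw -3.6 down [ 0.001  0.001 -1.   ] w 52.2 F [ 0.9 -0.3 -0.7]
6 0 0 0 -0.4 39.8 0.4 40; 0 0 0 -0.4 39.8 0.4 40; 0 0 0 -0.4 39.8 0.4 40; 0 0 0 -0.4 39.8 0.4 40; 0 0 0 -0.4 39.8 0.4 40; 0 0 0 -0.4 39.8 0.4 40
```

View pics/w22.png

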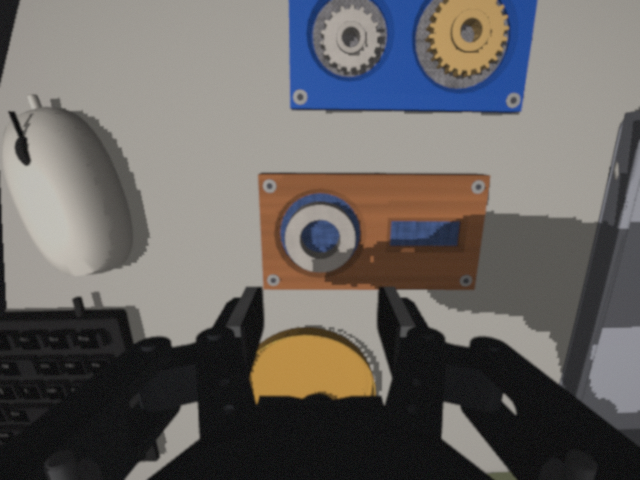

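>>> {"fn": "servo_tool", "kwargs": {"targets": "0 0 0 0 39 0 40; 0 0 0 0 39 0 40; 0 0 0 0 39 0 40; 0 0 0 0 39 0 40; 0 0 0 0 38 5 40; 0 0 0 0 30 5 40; 0 0 0 0 0 0 40; 0 0 0 0 0 0 40"}}

```text
time: 22.37
tool_pos: [0.5375, -0.2235, 0.0326]
tcp_rot: [3.14, -0.088, 0.017]
wrist_force: [-0.4, 1.1, 0.1]
width: 0.464
```

```bash
python3 w.py w23;  python3 -c "
from h import *
plan(542,-234.5,0,-3.,40,40)"
```

```text
t 22.37 p [ 537.5 -223.5   32.6] yaw -3.2 down [ 0.011 -0.    -1.   ] w 39.6 F [-0.4  1.1  0.1]
1 0 -0.011 -0.002 4.8 11 32.6 40
```

View pics/w23.png

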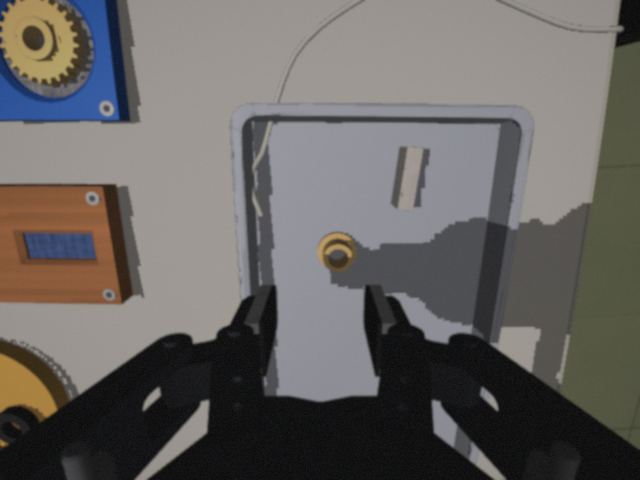

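Run:
```python
from h import *
import pickle
st,c=pickle.load(open("pics/w23.pkl","rb"))
print(plane([[337.5,256]],c,.019,st).round(4)*1000,plane([[336,252]],c,.006,st).round(4)*1000)
# block corners
im=c["image"]; r=im.astype(int); V=im.max(2); m=((r[...,2]-r[...,0])<0)&(V>130); mm=np.zeros(m.shape,np.uint8); mm[140:215,385:432]=m[140:215,385:432]
for b in blobs(mm,50): print(b.mean(0),rect(plane(b,c,.022,st)[:,:2]))
plan(542,-234.5,0,-3.,40,40)
```

```text
[[ 543.1 -233.9   19. ]] [[ 541.5 -233.5    6. ]]
[409.84868421 178.47368421] [ 586.8 -275.8   35.1    8.8   -8.2]
1 0 -0.011 -0.002 4.8 11 32.6 40
```

>>> {"fn": "servo_tool", "kwargs": {"targets": "0 -0.008 0 2 5 12 40; 0 -0.003 0 1 5 12 40; 0 0 0 0 0 12 40; 0 0 0 0 0 5 40; 0 0 0 0 0 0 40; 0 0 0 0 0 0 40"}}

```text
time: 22.92
tool_pos: [0.54, -0.2279, -0.0126]
tcp_rot: [-3.138, 0.078, 0.005]
wrist_force: [-0.6, -0.6, -0.6]
width: 0.466
```

```bash
python3 -c "
from h import *
stt();plan(542.1,-234,-26.5,-3.,40,40)"
```

```text
t 22.92 p [ 540.  -227.9  -12.6] yaw -2.9 down [-0.003  0.002 -1.   ] w 39.8 F [-0.6 -0.6 -0.6]
1 -0.002 0.003 0.003 2.4 6 13.9 40
```

>>> {"fn": "servo_tool", "kwargs": {"targets": "0 0.003 0.002 2 6 1 40; 0 0 0 0 0 0 40; 0 0 0 0 0 0 40; 0 0 0 0 0 0 40"}}

```text
time: 23.25
tool_pos: [0.5424, -0.2334, -0.013]
tcp_rot: [-3.138, 0.079, -0.001]
wrist_force: [-0.1, 0.2, -0.1]
width: 0.467
```

```bash
python3 -c "
from h import *
stt();plan(542.1,-234,-26.5,-3.,40,40)"
```

```text
t 23.25 p [ 542.4 -233.4  -13. ] yaw -2.9 down [ 0.001  0.002 -1.   ] w 39.9 F [-0.1  0.2 -0.1]
1 -0.002 -0.001 0.002 -0.3 0.7 13.5 40
```

>>> {"fn": "servo_tool", "kwargs": {"targets": "-0.002 0 0.002 0 0.5 7 40; 0 0 0 0 0 6 40; 0 0 0 0 0 0 40; 0 0 0 0 0 0 40"}}

```text
time: 23.58
tool_pos: [0.5434, -0.2347, -0.0259]
tcp_rot: [3.139, -0.083, 0.005]
wrist_force: [-0.3, -0.2, -0.1]
width: 0.472
```

>>> {"fn": "servo_tool", "kwargs": {"targets": "0 0 0 0 0 0 17; 0 0 0 0 0 0 17; 0 0 0 0 0 0 17; 0 0 0 0 0 0 17; 0 0 0 0 0 0 17; 0 0 0 0 0 0 17", "newtons": 50}}

```text
time: 24.08
tool_pos: [0.5434, -0.2347, -0.0259]
tcp_rot: [3.139, -0.083, 0.005]
wrist_force: [-0.1, -0.0, -0.4]
width: 0.264
```

```bash
python3 w.py w24
```

```text
t 24.08 p [ 543.4 -234.7  -25.9] yaw -3.0 down [ 0.003 -0.001 -1.   ] w 22.6 F [-0.1 -0.  -0.4]
```

View pics/w24.png

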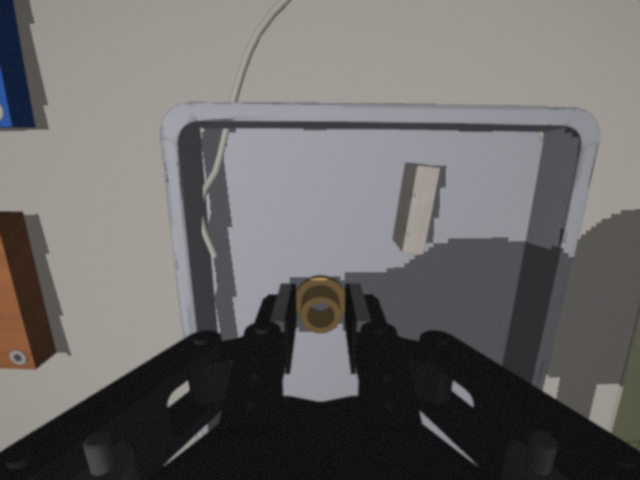

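Run:
```python
from h import *
from workcell import read_camera
c=read_camera('top'); im=c['image']; V=im.max(2); m=np.zeros(V.shape,np.uint8); m[285:315,225:258]=(V<110)[285:315,225:258]
for b in blobs(m,20): print(b.mean(0),rect(plane(b,c,.009)[:,:2]))
print(plane([[240.2,299.7]],c,.009))
st=dict(bot.read_state()); st['tool_pos']=np.array([.5434,-.2347,.04]); plan(447,24,40,-3.5,17,40,st=st)
```

```text
[[0.41466779 0.01657115 0.009     ]]
7 0 0 0.001 -15.7 -36.2 -0.1 17; 0 0 0.001 -15.7 -36.2 -0.1 17; 0 0 0.001 -15.8 -36.1 -0.1 17; 0 0 0.001 -15.8 -36.1 0 17; 0 0 0.001 -15.9 -36.1 0 17; 0 0 0.001 -15.9 -36.1 0 17; 0 0 0.001 -16 -36.1 0 17
```

>>> {"fn": "servo_tool", "kwargs": {"targets": "0 0 0 0 0 -8 17; 0 0 0 0 0 -25 17; 0 0 0 0 0 -32 17; 0 0 0 0 0 0 17"}}

```text
time: 24.52
tool_pos: [0.5407, -0.2334, 0.0398]
tcp_rot: [-3.139, 0.083, 0.005]
wrist_force: [1.7, -1.6, 0.7]
width: 0.261
```

>>> {"fn": "servo_tool", "kwargs": {"targets": "0 0 0.001 -15 -36 0 17; 0 0 0.001 -15 -36 0 17; 0 0 0.001 -15 -36 0 17; 0 0 0.001 -15 -36 0 17; 0 0 0.001 -15 -36 0 17; 0 0 0.001 -12 -36 0 17; 0 0 0 -8 -30 0 17; 0 0 0 0 0 0 17"}}

```text
time: 25.18
tool_pos: [0.4634, 0.0217, 0.0468]
tcp_rot: [3.137, -0.106, 0.023]
wrist_force: [0.1, 0.2, -0.7]
width: 0.265
```

```bash
python3 -c "
from h import *
stt();plan(448.5,26.8,10,-3.5,17,40)"
```

```text
t 25.18 p [463.4  21.7  46.8] yaw -3.9 down [ 0.014 -0.003 -1.   ] w 22.6 F [ 0.1  0.2 -0.7]
1 0.003 -0.015 -0.007 -15.7 -4.2 36.5 17
```

>>> {"fn": "servo_tool", "kwargs": {"targets": "0.003 -0.01 -0.004 -9 0 12 17; 0 -0.005 -0.003 -6 0 12 17; 0 0 0 0 0 0 17; 0 0 0 0 0 0 17; 0 0 0 0 0 0 17"}}

```text
time: 25.6
tool_pos: [0.447, 0.0219, 0.0205]
tcp_rot: [3.14, -0.091, -0.002]
wrist_force: [0.3, 0.2, -0.2]
width: 0.262
```

```bash
python3 w.py w25; python3 -c "
from h import *
stt();plan(448.5,26.8,0,-3.5,17,40)"
```

```text
t 25.6 p [447.   21.9  20.5] yaw -3.3 down [-0.001 -0.    -1.   ] w 22.3 F [ 0.3  0.2 -0.2]
t 25.65 p [447.2  21.8  20.6] yaw -3.3 down [-0.001 -0.    -1.   ] w 22.6 F [ 0.2 -0.1 -0.5]
1 0 0.001 0.003 1 -5 20.6 17
```

View pics/w25.png

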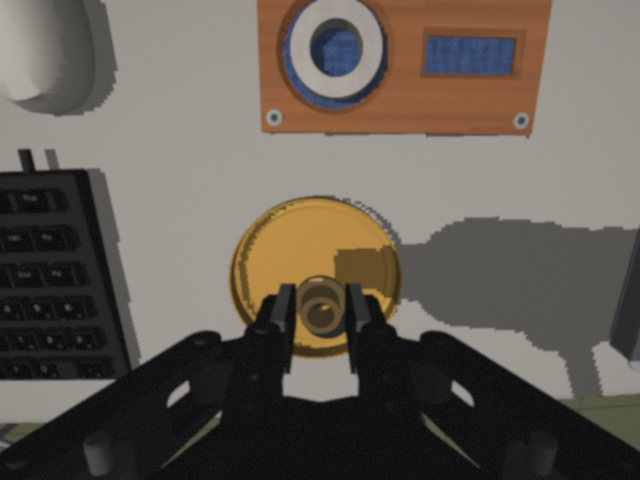

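Run:
```python
from h import *
import pickle
st,c=pickle.load(open("pics/w25.pkl","rb"))
p=plane([[230,275],[402,275],[316,196],[316,357]],c,.014,st)*1000; print(p.round(1),p.mean(0))
```

```text
[[446.7  75.4  14. ]
 [440.9 -25.7  14. ]
 [490.3  22.   14. ]
 [387.8  28.3  14. ]] [441.38353422  25.00126911  14.        ]
```

>>> {"fn": "servo_tool", "kwargs": {"targets": "0 0 0.002 1 -5 8 17; 0 0 0 0 0 10 17; 0 0 0 0 0 4 17; 0 0 0 0 0 0 17; 0 0 0 0 0 0 17"}}

```text
time: 26.07
tool_pos: [0.4505, 0.0251, -0.0036]
tcp_rot: [3.14, -0.101, 0.001]
wrist_force: [-0.9, 0.2, 0.3]
width: 0.262
```

```bash
python3 -c "
from h import *
stt();plan(448.5,26.,-10,-3.5,17,40)"
```

```text
t 26.07 p [450.5  25.1  -3.6] yaw -3.7 down [ 0. -0. -1.] w 22.4 F [-0.9  0.2  0.3]
1 0 0 -0.003 -2 -0.7 6.4 17
```

>>> {"fn": "servo_tool", "kwargs": {"targets": "0 0 0 -2 0 8 17; 0 0 0 -1 0 8 17; 0 0 0 0 0 4 17; 0 0 0 0 0 0 17; 0 0 0 0 0 0 17"}}

```text
time: 26.48
tool_pos: [0.4469, 0.0254, -0.0259]
tcp_rot: [3.14, -0.101, -0.0]
wrist_force: [0.3, 0.8, -1.3]
width: 0.265
```

```bash
python3 -c "
from h import *
stt();plan(449.5,26.,-25.2,-3.5,17,40)"
```

```text
t 26.48 p [446.9  25.4 -25.9] yaw -3.7 down [-0. -0. -1.] w 22.6 F [ 0.3  0.8 -1.3]
1 0 0 -0.003 2.5 -0.7 -0.7 17
```

>>> {"fn": "servo_tool", "kwargs": {"targets": "0 0 0 0 0 0 33; 0 0 0 0 0 0 33; 0 0 0 0 0 0 33; 0 0 0 0 0 -8 33; 0 0 0 0 0 -20 33; 0 0 0 0 0 -35 33; 0 0 0 0 0 -15 33; 0 0 0 0 0 0 33"}}

```text
time: 27.15
tool_pos: [0.4461, 0.0255, 0.0566]
tcp_rot: [3.14, -0.1, -0.004]
wrist_force: [0.4, -0.4, -0.1]
width: 0.385
```

```bash
python3 w.py w26; python3 -c "
from h import *
plan(575,-270,45,-8.5,24,40)"
```

```text
t 27.15 p [446.1  25.5  56.6] yaw -3.7 down [-0.002 -0.    -1.   ] w 32.9 F [ 0.4 -0.4 -0.1]
9 0 0 0.009 16.4 31.9 1.2 24; 0 0 0.009 16.7 31.7 1.2 24; 0 0 0.009 17 31.5 1.2 24; 0 0 0.009 17.3 31.4 1.2 24; 0 0 0.009 17.6 31.2 1.2 24; 0 0 0.009 17.9 31.1 1.2 24; 0 0 0.009 18.1 30.9 1.2 24; 0 0 0.009 18.4 30.7 1.2 24; 0 0 0.009 18.7 30.5 1.2 24
```

View pics/w26.png

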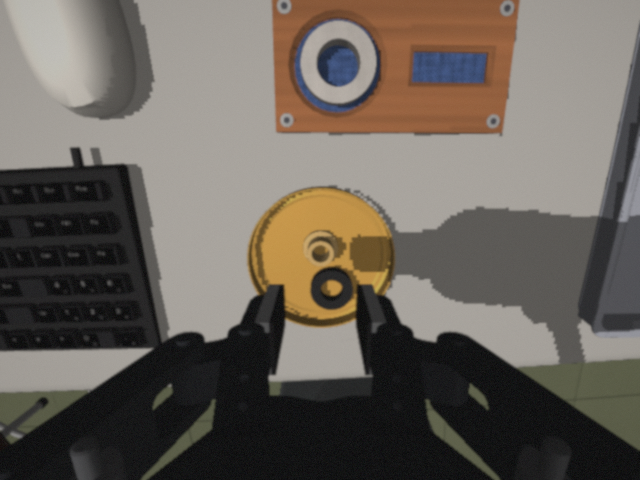

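>>> {"fn": "servo_tool", "kwargs": {"targets": "0 0 0.009 16.5 32 0 24; 0 0 0.009 16.5 32 0 24; 0 0 0.009 17 31.5 0 24; 0 0 0.009 17 31.5 0 24; 0 0 0.009 17.5 31 0 24; 0 0 0.009 18 31 0 24; 0 0 0.009 18 31 0 24; 0 0 0.009 18 31 0 24"}}

```text
time: 27.87
tool_pos: [0.5582, -0.2397, 0.0472]
tcp_rot: [-3.13, 0.2, 0.016]
wrist_force: [0.2, -0.1, 0.2]
width: 0.285
```

```bash
python3 -c "
from h import *
stt();plan(570,-274,35,-8.7,24,40)"
```

```text
t 27.87 p [ 558.2 -239.7   47.2] yaw -7.3 down [-0.01   0.006 -1.   ] w 24.4 F [ 0.2 -0.1  0.2]
1 -0.004 0.01 0.024 16.2 32.6 11.9 24
```

>>> {"fn": "servo_tool", "kwargs": {"targets": "-0.004 0.005 0.014 8 14 6 24; 0 0.005 0.01 8 12 6 24; 0 0 0 0 0 0 24; 0 0 0 0 0 0 24; 0 0 0 0 0 0 24"}}

```text
time: 28.28
tool_pos: [0.5704, -0.2762, 0.0278]
tcp_rot: [-3.131, 0.252, 0.006]
wrist_force: [0.9, 0.2, -0.8]
width: 0.278
```

```bash
python3 w.py w27
python3 - <<'E'
from h import *
import pickle
st,c=pickle.load(open("pics/w27.pkl","rb"))
im=c["image"]; r=im.astype(int); V=im.max(2); m=((r[...,2]-r[...,0])<2)&(V>125); m[:100]=0;m[300:]=0;m[:,:230]=0;m[:,450:]=0
for b in blobs(m,50): print(b.mean(0),rect(plane(b,c,.022,st)[:,:2]))
E
```

```text
t 28.28 p [ 570.4 -276.2   27.8] yaw -9.2 down [-0.004  0.001 -1.   ] w 23.7 F [ 0.9  0.2 -0.8]
[314.42253521 242.53521127] [ 586.6 -275.5   34.5    9.    -9.2]
[350.41641791 143.07761194] [ 630.9 -297.   119.9   58.6   80.9]
```

View pics/w27.png

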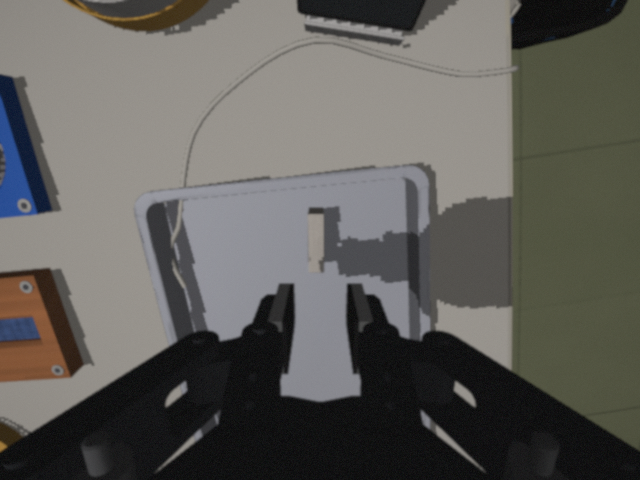

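```bash
python3 -c "
from h import *
stt();plan(586.8,-275.8,0,-9,24,40)"
```

```text
t 28.33 p [ 570.1 -275.7   27.7] yaw -9.2 down [-0.004  0.001 -1.   ] w 24.1 F [ 0.4 -0.5 -0.5]
1 0 0.005 -0.003 16.7 -2.5 27.7 24
```

>>> {"fn": "servo_tool", "kwargs": {"targets": "0 0.003 -0.003 7 -1.5 9 24; 0 0 0 7 -1 9 24; 0 0 0 0 0 8 24; 0 0 0 0 0 0 24; 0 0 0 0 0 0 24"}}

```text
time: 28.75
tool_pos: [0.5852, -0.271, -0.001]
tcp_rot: [-3.131, 0.239, 0.003]
wrist_force: [-0.1, 0.1, 0.1]
width: 0.283
```

```bash
python3 -c "
from h import *
stt();plan(586.8,-275.8,-5,-9,24,40)"
```

```text
t 28.75 p [ 585.2 -271.    -1. ] yaw -8.7 down [-0.002  0.002 -1.   ] w 24.2 F [-0.1  0.1  0.1]
1 -0.001 0.002 0.005 2.4 4.5 4 24
```

>>> {"fn": "servo_tool", "kwargs": {"targets": "0 0.002 0.005 2 4.5 3 24; 0 0 0 0 0 0 24; 0 0 0 0 0 0 24; 0 0 0 0 0 0 24"}}

```text
time: 29.08
tool_pos: [0.5863, -0.2754, -0.0046]
tcp_rot: [-3.13, 0.246, 0.001]
wrist_force: [0.3, 0.3, -1.1]
width: 0.279
```

```bash
python3 w.py w28
python3 - <<'E'
from h import *
import pickle
st,c=pickle.load(open("pics/w28.pkl","rb"))
im=c["image"]; r=im.astype(int); V=im.max(2); m=((r[...,2]-r[...,0])<2)&(V>110); m[:200]=0;m[320:]=0;m[:,:298]=0;m[:,342:]=0
for b in blobs(m,50): print(b.mean(0),rect(plane(b,c,.022,st)[:,:2]))
plan(586.8,-275.8,-23,-9,24,40)
E
```

```text
t 29.08 p [ 586.3 -275.4   -4.6] yaw -9.0 down [-0.     0.001 -1.   ] w 23.8 F [ 0.3  0.3 -1.1]
[321.26829268 317.46341463] [ 573.9 -273.6    9.     2.2   81.1]
[320.83636364 265.52727273] [ 600.8 -277.8    8.6    6.1   81.1]
[318.25961538 204.52884615] [ 629.6 -281.6   19.5    5.5   81. ]
1 -0.001 0 0 0.4 0.3 18.6 24
```

View pics/w28.png

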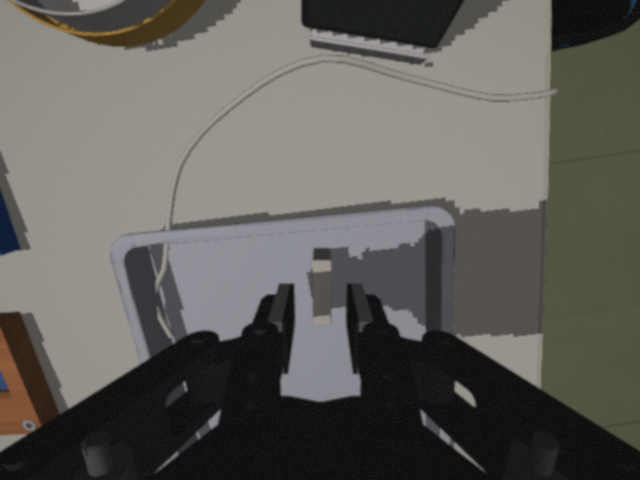

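Block centred between fingers (col 321). Descend and grip.

>>> {"fn": "servo_tool", "kwargs": {"targets": "0 0 0 0 0 7 24; 0 0 0 0 0 7 24; 0 0 0 0 0 4 24; 0 0 0 0 0 0 24; 0 0 0 0 0 0 24"}}

```text
time: 29.55
tool_pos: [0.5866, -0.276, -0.0236]
tcp_rot: [-3.131, 0.247, -0.001]
wrist_force: [-0.6, 0.3, -0.4]
width: 0.284
```

```bash
python3 -c "
from h import *
stt();plan(586.8,-275.8,-23,-9,24,40)"
```

```text
t 29.55 p [ 586.6 -276.   -23.6] yaw -9.0 down [ 0.001  0.001 -1.   ] w 24.2 F [-0.6  0.3 -0.4]
1 -0.001 -0.001 0 0.1 -0.2 -0.6 24
```

>>> {"fn": "servo_tool", "kwargs": {"targets": "0 0 0 0 0 0 2; 0 0 0 0 0 0 2; 0 0 0 0 0 0 2; 0 0 0 0 0 0 2; 0 0 0 0 0 0 2; 0 0 0 0 0 0 2", "newtons": 50}}

```text
time: 30.05
tool_pos: [0.5867, -0.276, -0.0235]
tcp_rot: [-3.131, 0.247, -0.002]
wrist_force: [-0.2, 0.9, 0.8]
width: 0.082
```

>>> {"fn": "servo_tool", "kwargs": {"targets": "0 0 0 0 0 -8 2; 0 0 0 0 0 -25 2; 0 0 0 0 0 -33 2; 0 0 0 0 0 0 2; 0 0 0 0 0 0 2"}}

```text
time: 30.47
tool_pos: [0.5848, -0.275, 0.0446]
tcp_rot: [-3.129, 0.247, 0.006]
wrist_force: [-0.2, 0.3, -1.5]
width: 0.092
```

```bash
python3 w.py w29; python3 -c "
from h import *
plan(545,-65,40,-3.6,2,40)"
```

```text
t 30.47 p [ 584.8 -275.    44.6] yaw -9.0 down [-0.003  0.003 -1.   ] w 7.8 F [-0.2  0.3 -1.5]
6 0 0 -0.016 -12.3 -33.6 1 2; 0 0 -0.016 -11.7 -33.8 1 2; 0 0 -0.016 -11.2 -34 1 2; 0 0 -0.016 -10.7 -34.1 1 2; 0 0 -0.016 -10.1 -34.3 1 2; 0 0 -0.016 -9.6 -34.5 0.9 2
```

View pics/w29.png

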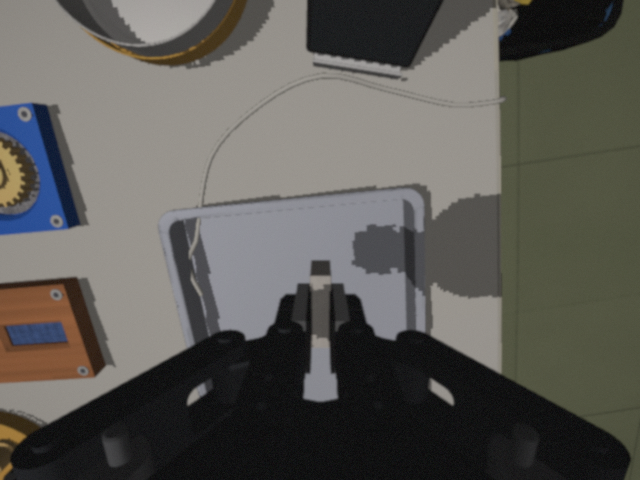

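```bash
python3 -c "
from h import *
print(bot.read_state()['q'].round(3)); plan(535,-100,40,-93.6,2,40,.115)"
```

```text
[-4.790e-01  3.420e-01  1.799e+00  1.000e-03  1.002e+00  1.249e+00]
13 0 0 0.114 -6 -12.7 0.5 2; 0 0 0.114 -7.4 -12 0.5 2; 0 0 0.114 -8.7 -11.1 0.5 2; 0 0 0.114 -9.9 -10 0.5 2; 0 0 0.114 -11 -8.8 0.5 2; 0 0 0.114 -11.9 -7.5 0.5 2; 0 0 0.114 -12.7 -6.1 0.4 2; 0 0 0.114 -13.3 -4.6 0.4 2; 0 0 0.114 -13.7 -3.1 0.4 2; 0 0 0.114 -14 -1.5 0.4 2; 0 0 0.114 -14.1 0.1 0.4 2; 0 0 0.114 -14 1.7 0.4 2; 0 0 0.114 -13.7 3.2 0.4 2
```

```bash
python3 -c "
from h import *
plan(556,-75,40,86.4,2,40,.119)"
```

```text
14 0 0 -0.119 -4.4 -13.8 0.4 2; 0 0 -0.119 -2.7 -14.2 0.4 2; 0 0 -0.119 -1 -14.5 0.4 2; 0 0 -0.119 0.7 -14.5 0.4 2; 0 0 -0.119 2.5 -14.3 0.4 2; 0 0 -0.119 4.1 -13.9 0.4 2; 0 0 -0.119 5.7 -13.3 0.4 2; 0 0 -0.119 7.3 -12.5 0.4 2; 0 0 -0.119 8.7 -11.6 0.4 2; 0 0 -0.119 10 -10.5 0.4 2; 0 0 -0.119 11.2 -9.2 0.4 2; 0 0 -0.119 12.2 -7.8 0.4 2; 0 0 -0.119 13.1 -6.3 0.4 2; 0 0 -0.119 13.7 -4.7 0.4 2
```

>>> {"fn": "servo_tool", "kwargs": {"targets": "0 0 -0.119 -4 -14 0 2; 0 0 -0.119 -3 -14 0 2; 0 0 -0.119 -1 -14.5 0 2; 0 0 -0.119 0.5 -14.5 0 2; 0 0 -0.119 2.5 -14.5 0 2; 0 0 -0.119 4 -14 0 2; 0 0 -0.119 5.5 -13.5 0 2; 0 0 -0.119 7 -12.5 0 2"}}

```text
time: 31.18
tool_pos: [0.5635, -0.1595, 0.042]
tcp_rot: [-2.87, -1.27, 0.005]
wrist_force: [0.3, 1.0, -1.2]
width: 0.086
```

```bash
python3 -c "
from h import *
stt();plan(556,-75,40,86.4,2,40,.119)"
```

```text
t 31.18 p [ 563.5 -159.5   42. ] yaw 47.7 down [-0.004  0.002 -1.   ] w 7.4 F [ 0.3  1.  -1.2]
6 -0.001 0 -0.112 9.6 -10.4 0.4 2; -0.001 0 -0.112 10.7 -9.3 0.3 2; -0.001 0 -0.112 11.7 -8 0.3 2; -0.001 0 -0.112 12.5 -6.6 0.3 2; -0.001 0 -0.112 13.2 -5.2 0.3 2; -0.001 0 -0.112 13.7 -3.7 0.3 2
```

>>> {"fn": "servo_tool", "kwargs": {"targets": "0 0 -0.112 9.5 -10 0 2; 0 0 -0.112 10.5 -9 0 2; 0 0 -0.112 11.5 -8 0 2; 0 0 -0.112 12.5 -6.5 0 2; 0 0 -0.1 13 -5 0 2; 0 0 -0.05 6 -1.5 0 2; 0 0 0 0 0 0 2; 0 0 0 0 0 0 2"}}

```text
time: 31.85
tool_pos: [0.5492, -0.0761, 0.0353]
tcp_rot: [-2.322, -2.095, 0.013]
wrist_force: [-0.3, 0.3, -1.9]
width: 0.086
```

```bash
python3 w.py w30; python3 -c "
from h import *
plan(556,-70,25,86.4,2,40,.119)"
```

```text
t 31.85 p [549.2 -76.1  35.3] yaw 84.1 down [-0.016  0.005 -1.   ] w 7.3 F [-0.3  0.3 -1.9]
1 -0.017 -0.004 -0.04 6.9 6.4 10.2 2
```

View pics/w30.png

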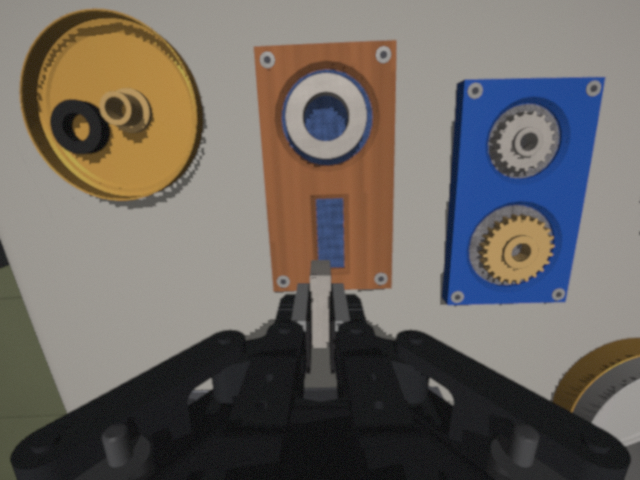

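Run:
```python
from h import *
import pickle
st,c=pickle.load(open("pics/w30.pkl","rb"))
p=plane([[267,60],[383,54],[381,278.5],[283,281.5]],c,.014,st)[:,:2]*1000
print(p.round(1)); ctr=p.mean(0); d=p[0]+p[1]-p[2]-p[3]; th=np.arctan2(-d[0],d[1])
Rm=np.array([[np.cos(th),-np.sin(th)],[np.sin(th),np.cos(th)]])
print(ctr.round(1),np.degrees(th).round(1),[ (ctr+Rm@q).round(1) for q in ([0,33],[0,-35])])
plan(556,-70,15,86.4,2,40,.119)
```

```text
[[532.1  41.1]
 [594.2  37.5]
 [586.2 -91. ]
 [523.8 -87.1]]
[559.1 -24.9] -3.6 [array([561.2,   8. ]), array([556.9, -59.8])]
1 -0.017 -0.004 -0.04 6.8 6.6 20.2 2
```

>>> {"fn": "servo_tool", "kwargs": {"targets": "-0.01 -0.004 -0.02 7 4 0 2; -0.007 0 -0.02 8 4 8 2; 0 0 0 0 0 8 2; 0 0 0 0 0 0 2; 0 0 0 0 0 0 2; 0 0 0 0 0 0 2"}}

```text
time: 32.4
tool_pos: [0.5592, -0.0623, 0.0163]
tcp_rot: [2.29, 2.148, 0.0]
wrist_force: [0.7, -0.5, -0.6]
width: 0.092
```

```bash
python3 -c "
from h import *
stt();plan(556.6,-60.2,5,86.4,2,40,.119)"
```

```text
t 32.4 p [559.2 -62.3  16.3] yaw 86.3 down [ 0.001 -0.001 -1.   ] w 7.9 F [ 0.7 -0.5 -0.6]
1 0.001 0.001 -0.001 2 -2.8 11.3 2
```

>>> {"fn": "servo_tool", "kwargs": {"targets": "0 0 0 2 -2.5 8 2; 0 0 0 0 0 8 2; 0 0 0 0 0 3 2; 0 0 0 0 0 0 2; 0 0 0 0 0 0 2; 0 0 0 0 0 0 2"}}

```text
time: 32.9
tool_pos: [0.556, -0.0606, -0.0053]
tcp_rot: [2.292, 2.147, -0.001]
wrist_force: [-0.7, -0.3, -0.8]
width: 0.085
```

```bash
python3 w.py w31; python3 -c "
from h import *
stt();plan(556.6,-60.2,-10,86.4,2,40,.119)"
```

```text
t 32.9 p [556.  -60.6  -5.3] yaw 86.2 down [ 0.    -0.001 -1.   ] w 7.3 F [-0.7 -0.3 -0.8]
t 32.95 p [556.1 -60.6  -5.2] yaw 86.3 down [ 0.    -0.001 -1.   ] w 7.3 F [ 0.  -0.6 -0.6]
1 0 0.001 -0.003 0.5 0.5 4.8 2
```

View pics/w31.png

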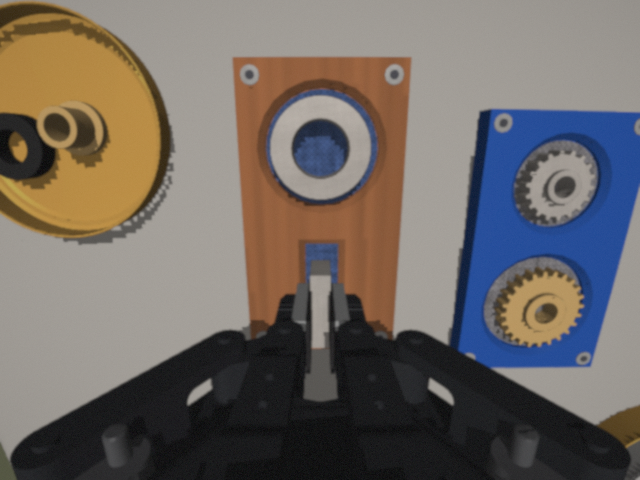

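Aligned with the slot (cols 305–338 vs block 311–330). Lower to TCP ≈ -16.

>>> {"fn": "servo_tool", "kwargs": {"targets": "0 0 0 0.5 0.5 5 2; 0 0 0 0 0 4 2; 0 0 0 0 0 0 2; 0 0 0 0 0 0 2; 0 0 0 0 0 0 2"}}

```text
time: 33.37
tool_pos: [0.5576, -0.0603, -0.0144]
tcp_rot: [2.291, 2.146, 0.001]
wrist_force: [-0.1, -0.4, -0.9]
width: 0.087
```

```bash
python3 -c "
from h import *
stt();plan(556.6,-60.2,-16,86.4,2,40,.119)"
```

```text
t 33.37 p [557.6 -60.3 -14.4] yaw 86.2 down [ 0.002 -0.001 -1.   ] w 7.5 F [-0.1 -0.4 -0.9]
1 0.002 0.001 -0.003 0.1 -1.1 1.6 2
```

>>> {"fn": "servo_tool", "kwargs": {"targets": "0.002 0 -0.003 0 -1 2 2; 0 0 0 0 0 0 2; 0 0 0 0 0 0 2; 0 0 0 0 0 0 2"}}

```text
time: 33.7
tool_pos: [0.5568, -0.0603, -0.0163]
tcp_rot: [2.289, 2.151, -0.001]
wrist_force: [1.0, 0.2, -0.3]
width: 0.087
```

```bash
python3 w.py w32; python3 -c "
from h import *
stt();plan(556.6,-60.2,-16.5,86.4,2,40,.119)"
```

```text
t 33.7 p [556.8 -60.3 -16.3] yaw 86.4 down [ 0.    -0.001 -1.   ] w 7.4 F [ 1.   0.2 -0.3]
t 33.75 p [556.9 -60.3 -16.2] yaw 86.4 down [ 0.    -0.001 -1.   ] w 7.4 F [ 0.4 -0.9  0.2]
1 0 0.001 0.001 0.1 -0.3 0.3 2
```

View pics/w32.png

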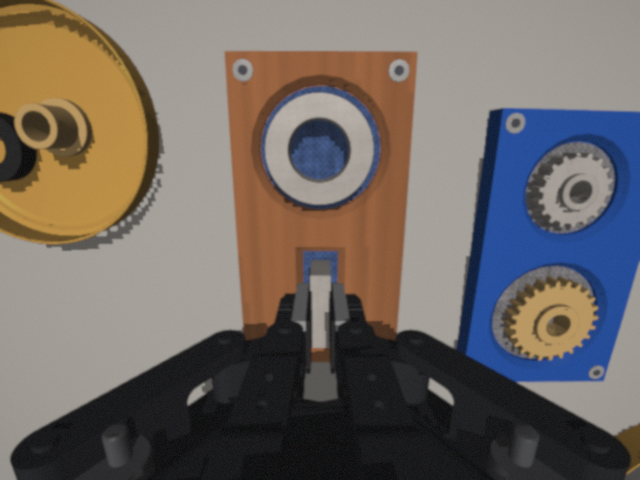

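>>> {"fn": "servo_tool", "kwargs": {"targets": "0 0 0 0 0 0 18; 0 0 0 0 0 0 22; 0 0 0 0 0 0 22; 0 0 0 0 0 -5 22; 0 0 0 0 0 -20 22; 0 0 0 0 0 -35 22; 0 0 0 -15 0 -35 22; 0 0 0 -20 0 0 22"}}

```text
time: 34.42
tool_pos: [0.5521, -0.0927, 0.0808]
tcp_rot: [-2.282, -2.152, 0.007]
wrist_force: [2.2, -1.5, 0.8]
width: 0.259
```

>>> {"fn": "servo_tool", "kwargs": {"targets": "0 0 0 0 0 0 22; 0 0 0 0 0 0 22; 0 0 0 0 0 0 22"}}

```text
time: 34.67
tool_pos: [0.5543, -0.0956, 0.0851]
tcp_rot: [2.288, 2.151, -0.002]
wrist_force: [-0.4, 0.2, -0.1]
width: 0.253
```

```bash
python3 w.py w33; python3 -c "
from h import *
from workcell import read_camera
for n,b in (('top',(120,325,195,335)),('scene',(170,260,180,370))):
  c=read_camera(n); cv2.imwrite(f'pics/{n}9.png',cv2.resize(c['image'][b[0]:b[1],b[2]:b[3],::-1],None,fx=2.9 if n=='top' else 4.2,fy=2.9 if n=='top' else 4.2,interpolation=cv2.INTER_CUBIC))"
```

```text
t 34.67 p [554.3 -95.6  85.1] yaw 86.5 down [-0.    -0.002 -1.   ] w 21.6 F [-0.4  0.2 -0.1]
```

View pics/w33.png

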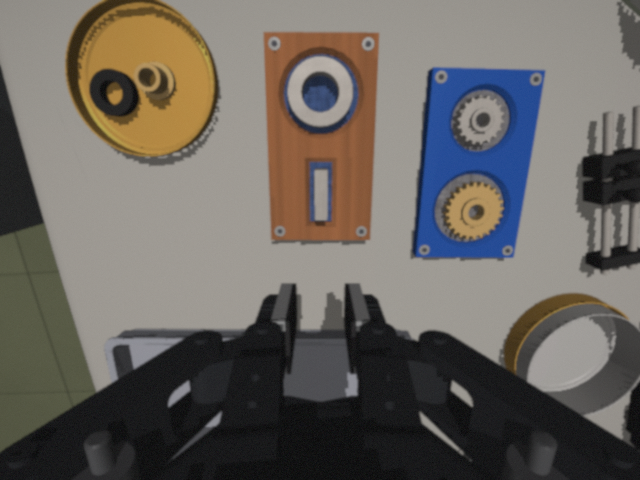

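View pics/scene9.png

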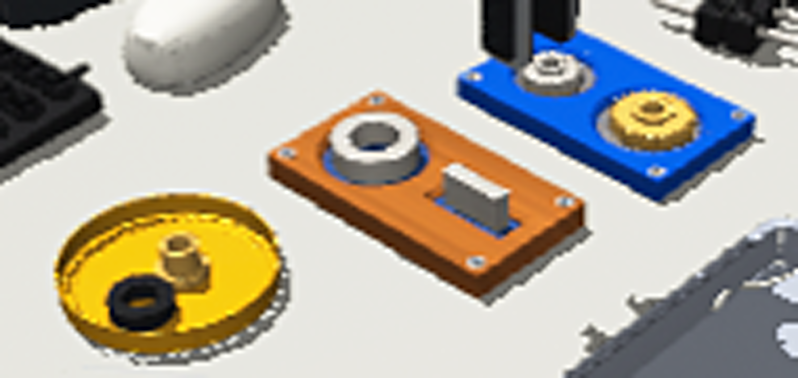

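Run:
```python
from h import *
import pickle
st,c=pickle.load(open("pics/w33.pkl","rb"))
def fr(sc,z):
    p=plane(sc,c,z,st)[:,:2]*1000; ctr=p.mean(0); d=p[0]+p[1]-p[2]-p[3]; th=np.arctan2(-d[0],d[1])
    return ctr,np.array([[np.cos(th),-np.sin(th)],[np.sin(th),np.cos(th)]])
def loc(f,u,z): return (f[1].T@(plane([u],c,z,st)[0,:2]*1000-f[0])).round(1)
s=fr([[274,44],[368,44],[361,231],[278,231]],.014); n=fr([[441,77],[536,79],[508,251],[424,250]],.012)
print("ring",loc(s,[320.5,91.5],.023),"block",loc(s,[320.5,194.5],.029),"steel",loc(n,[480,120],.016),"brass",loc(n,[473.5,211],.015))
stt()
```

```text
ring [-0.1 33.4] block [  0.5 -33.9] steel [-4.3 34.5] brass [  0.1 -30.2]
t 34.82 p [553.6 -95.   84. ] yaw 86.5 down [-0.002 -0.001 -1.   ] w 22.0 F [0.5 0.5 0.2]
```

```bash
python3 -c "
from workcell import finish_job
print(finish_job())"
```

```text
the job is handed in; nothing more can be done
None
```

All five parts are sorted, released and at rest, and the job was handed in at about 35 s of the 112 s allowed.

Last camera checks, as measured offset from pocket centre (x, y in the plate's frame):

| Part | Offset from pocket centre | Limit |
|---|---|---|
| Ring gauge | about (0, 0.4) mm | 8 mm |
| Gauge block | about (0.5, 1.1) mm, upright in the slot | 8 mm across, 9 mm along |
| Brass gear | about (0, 0) mm in the last view; about (1.6, 1.3) mm in an earlier one | 8 mm |
| Steel gear | about (-4.3, 0.5) mm in the last view; about (-2.4, 0.7) mm in an earlier one | 8 mm |

The brass bush stands upright on the lid floor, clear of the collar. It was released about 8 mm from the lid's centre by the arm's position reading (limit 36 mm). I judged seating depth and tilt by eye from the pictures, not by measurement.

- **Disagreeing checks:** the two gear measurements above differ by about 2 mm between views. The steel gear sits off-centre toward the robot, but both readings are inside the limit and it lies flat in its pocket.
- **Finger length:** the fingertips turned out to be about 34–37 mm short of the stated tool point, so the first close on the brass gear passed over it without gripping. I used a corrected height from then on.
- **Steel gear release:** the fingertips touched the nest plate at about 5 N, and the gear dropped the last 4–5 mm into its pocket.

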